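Set up the slide scanner

TASK

Get the slide scanner ready for a run: pull the white blanking plug out of its lamp socket and put it in the grey parts tray, then plug in fully home the one of the three lamp modules whose block is the size that fits the square socket. Stand every 70 mm wide slide tray from the drying rack upright in the scanner's magazine, one to a slot and right down on the slot floor, but leave the wider tray of the other machine in the drying rack. Only when all that is done, throw the scanner's switch lever fully over to on (away from the robot), without disturbing the tip box and bottles around.

Things in the scene. Friction and masses are not known exactly. Their poses are not given: they have to be found in the camera images.
- tray0: aluminium slide tray, a flat plate 70 wide x 90 tall x 8 thick carrying two glass slides, about 80 g. Origin: middle of its bottom edge; z runs up the plate to the top edge (90 mm), y along its width, x is its 8 mm thickness. Starts leaning in the drying rack, in any of the five stands. May be absent (None).
- tray1: aluminium slide tray, a flat plate 70 wide x 90 tall x 8 thick carrying two glass slides, about 80 g. Origin: middle of its bottom edge; z runs up the plate to the top edge (90 mm), y along its width, x is its 8 mm thickness. Starts leaning in the drying rack, in any of the five stands. May be absent (None).
- tray2: aluminium slide tray, a flat plate 70 wide x 90 tall x 8 thick carrying two glass slides, about 80 g. Origin: middle of its bottom edge; z runs up the plate to the top edge (90 mm), y along its width, x is its 8 mm thickness. Starts leaning in the drying rack, in any of the five stands. May be absent (None).
- tray3: aluminium slide tray, a flat plate 70 wide x 90 tall x 8 thick carrying two glass slides, about 80 g. Origin: middle of its bottom edge; z runs up the plate to the top edge (90 mm), y along its width, x is its 8 mm thickness. Starts leaning in the drying rack, in any of the five stands. May be absent (None).
- tray_wide: the other machine's slide tray: as the others (90 tall, 8 thick) but 92 wide, too wide for the magazine; starts in any stand of the drying rack and stays there. Same origin and axes.
- rack: steel drying rack, fixed. Origin: centre of its underside; its x runs along five sloping stands at x = -112, -56, 0, 56, 112. Trays stand across it and lean 0.22 rad, top towards the rack's -x (roughly the robot), bottom edge 22 above the bench. On a tray's -x side a rest reaches 42 mm up the plate; above it both faces are free. Gap between neighbours: 46.
- scanner: slide scanner, white deck 205 (x) x 215 (y) x 20 high, fixed. Origin: centre of its underside; its x points roughly away from the robot. On its +y half the magazine, on its -y half the lamp socket (at x 45, y -60) and the switch (at x -55, y -60).
- magazine (a point): centre of the magazine, at slot-floor height, 20 above the bench; axes of the scanner. The four slots lie across the scanner's x, 42 apart, each 12 wide in x, 76 long in y, 28 deep (rib tops 48 above the bench, end walls 52).
- slot0 (a point): floor centre of magazine slot 0, at magazine x = -63; the tray's bottom edge comes to rest here, its width along the scanner's y
- slot1 (a point): floor centre of magazine slot 1, at magazine x = -21; the tray's bottom edge comes to rest here, its width along the scanner's y
- slot2 (a point): floor centre of magazine slot 2, at magazine x = 21; the tray's bottom edge comes to rest here, its width along the scanner's y
- slot3 (a point): floor centre of magazine slot 3, at magazine x = 63; the tray's bottom edge comes to rest here, its width along the scanner's y
- socket (a point): centre of the mouth of the square lamp socket, 44 above the bench, in a grey block 66 x 66; axes of the scanner. The hole is 34 x 34, sides along the scanner's x and y, 22 deep with a flat bottom. The right module goes in any quarter turn.
- lamp24: lamp module: a bright aluminium square block with three thin dark bands, 30 tall, carrying on top a black grip bar 22 (x) x 16 (y) x 28 tall, 58 in all, about 110 g, standing on the bench. Origin: centre of its underside, z up. Its block is 24 x 24, too small: it rattles in the socket.
- lamp32: lamp module: a bright aluminium square block with three thin dark bands, 30 tall, carrying on top a black grip bar 22 (x) x 16 (y) x 28 tall, 58 in all, about 110 g, standing on the bench. Origin: centre of its underside, z up. Its block is 32 x 32, the size that fits the socket; fully home, its underside is 22 below the socket's mouth and 8 of the block stands proud.
- lamp40: lamp module: a bright aluminium square block with three thin dark bands, 30 tall, carrying on top a black grip bar 22 (x) x 16 (y) x 28 tall, 58 in all, about 110 g, standing on the bench. Origin: centre of its underside, z up. Its block is 40 x 40, too big to enter the socket.
- blank: white plastic blanking plug: square block 32 x 32 x 28 tall with a round knob of diameter 18, 28 tall, on top, 56 in all, about 40 g. Starts fully home in the socket. Origin: centre of its underside, z up.
- parts_tray: grey open tray, 115 (x) x 100 (y) x 22 high, walls and floor about 4-5 thick, fixed. Origin: centre of its underside.
- switch (a joint): scanner switch lever: 0 = off (leans towards the scanner's -x), about 1.0 rad = fully on (leans towards +x); light to push, stays where it is left, turns about the scanner's y
- switch_tip (a point): the tip of the switch lever; the black lever is about 55 long, its pivot on a grey block on the deck
- tip_box: red box with clear lid, 87 x 122 x 67, bystander. Origin: centre of its underside.
- jar: small jar with orange cap, diameter 56, 75 tall, bystander. Origin: centre of its underside.
- reagent: bottle with blue cap, diameter 52, 110 tall, bystander. Origin: centre of its underside.
Not all that is in view belongs to the job. Leave any brown look-alike of the tray0 alone.

How it is judged:
By the outcome, as a careful person would: the job done as asked, in the order asked, and still so for the second after the job is handed in, with the robot touching nothing.
Of tray0, tray1, tray2, tray3 only 3 to 4 are there at a start; the rules pass over those that are not, and their reading is None.
At some moment in a run one of lamp24, lamp32, lamp40 may be knocked a few centimetres aside while the robot is not near it.
It also fails if it takes over 208 s, if anything falls off the work surface, if the arm or the gripper's body presses on something with over 40 N, if the wrist force passes 120 N, or if a joint passes its speed limit or range.

ROBOT

A 6-joint arm with a two-finger parallel gripper is mounted at the origin on the work surface. World frame = base frame: x ahead of the robot, y to its left, z up, the work surface at z = 0. Lengths are in m, angles in rad, forces in N, time in s.
With the tool pointing down it reaches from about 0.25 to 0.8 m from the base axis. Payload 3.9 kg.
Tool frame: the origin (TCP) lies at the very end of the fingers, on their centre line; the grasp point (between the pads) lies 19 mm behind it; z points along the fingers, y is the line along which they close (so a half turn about z gives the same grasp; the last joint's range is limited). The gripper opens to 85 mm and grips with 20 to 120 N. Pads are 22 mm wide; open, the fingers measure 114 mm over their backs; the gripper's body (76 mm by 85 mm) begins 54 mm behind the grasp point. The pads swing forward as they close: fully open they stand 13 mm farther back than shut.
Start: joints at [-1.316, 0.26, -0.138, 1.173, 0, 1.571], TCP at [0.132, -0.508, 0.231] pointing down, gripper open.
Joint ranges: [-2.78, 2.78], [-0.83, 1.72], [-1.28, 1.37], [-1.9, 2.12], [-1.57, 1.48], [-3.14, 3.14]. Speed limits (rad/s): [2.57, 2.57, 3.14, 3.14, 3.14, 3.14].

INTERFACE

Orientations are given as a unit quaternion [w, x, y, z].
In Python, from plant import robot gives the robot as it stands. The module is installed in compiled form; this text tells all that it offers.
- The arm moves only by the tool play_rows, never from a script. Its argument "increments" is a list of rows, each an object with "travel": the shift along the tool's x, y, z as a fraction of full scale, a list of three; "angular": the turn, a rotation vector about the tool's x, y, z as a fraction of full scale, a list of three; "grip": the closure, from -1 (fully open) to 1 (shut). A call has 1 to 10 rows; each row shifts and turns the commanded pose from where the row before left it, along the tool's axes as they then stand; what a row does not reach is not made up. Full scale, the value 1, is 0.5 m for a shift and 2 pi rad for a turn. A row lasts 1/10 s, in which the tool goes at most 50 mm and 8.59 degrees, less where a joint would pass 70% of its speed; a pose out of reach is approached as far as the arm can. A call with a number of a shift or a turn outside -1 to 1 is refused whole. A call with a gripper value outside its range is refused whole. The fingers move at their own pace and stop on an object; "grip_force" is the grip in N (left out, the last holds). Time passes only in rows, so rows that do not move let the fingers close. It gives the time, the measured TCP pose, the force, the opening and the grip force at its end, in the units of the state.
- robot.observe(): the state, without advancing time (a new reading comes with each control period).
- robot.get_image(name): name is "side" or "top"; returns a dict with "color" (420x560x3 uint8, blue, green, red), "range_z" (420x560 float32, m along the optical axis (not along the pixel's ray), 0 where there is no reading), "camera_matrix" (3x3 intrinsics, pixels), "k1" (the pictures are not rectified: a ray, as slopes to the right and down, at radius r is drawn at 1 + k1 r^2 times it, then the intrinsics apply), "rvec" (rotation vector, rad) and "tvec" (3), from world to camera coordinates, as OpenCV has them. Camera axes: x right, y down, z forward; pixel columns grow to the right and rows downward; lengths in m; the calibration is good to about 2 mm. A picture is of the moment at which its call begins.
- robot.sign_off(): hands the job in; it is judged then, once.
The state is a dict: "clock": time; "joints": joint angles; "qvel": joint speeds; "joint_torque": joint torques, N m; "eef_pos": TCP position; "tool_rot": TCP orientation; "wrist_force": force on the tool from outside, world axes, zero at the start; "ft_torque": the same for the moment, N m; "finger_gap": opening from 0.0 (shut) to 1.0 (fully open); "finger_force": force on a finger pad.
Only numpy, scipy, OpenCV 4.12 (cv2) and the standard library are available. Lean on these libraries where they do the work, as an engineer would, in place of code of your own. Each camera call takes 0.05 s, during which the arm holds its last target. There are 200 camera calls.

## Working session

There is one attempt and no reset: what is moved stays moved. The work goes in short steps, Python scripts to look and compute and a tool call to move; the robot and the scene stay as the last step left them, time stands still between calls to the robot, and variables do not carry over. Pictures are saved under pics/ and viewed, at most 14 in all, crops included, and the job is handed in when it is done.

Besides the shell and the picture viewer there is one more tool, called after "Emit:" as name(argument=value, ...) on one line, values as JSON. play_rows: Moves the arm, as the interface text tells. Its arguments: {"type":"object","properties":{"increments":{"type":"array","items":{"type":"object","properties":{"travel":{"type":"array","items":{"type":"number"}},"angular":{"type":"array","items":{"type":"number"}},"grip":{"type":"number"}}}},"grip_force":{"type":"number"}},"required":["increments"]}

```bash
mkdir -p pics; cat > h.py <<'E'
import numpy as np, cv2
from plant import robot
from scipy.spatial.transform import Rotation as R
def shot(n, f=None):
    im=robot.get_image(n)
    if f: cv2.imwrite('pics/'+f,im['color'])
    return im
def cam(im):
    Rm=cv2.Rodrigues(np.array(im['rvec'],float))[0]; return Rm,np.array(im['tvec'],float).ravel(),np.array(im['camera_matrix'])
def slopes(im,uv):
    _,_,K=cam(im); uv=np.atleast_2d(uv).astype(float)
    d=np.c_[(uv[:,0]-K[0,2])/K[0,0],(uv[:,1]-K[1,2])/K[1,1]]; s=d.copy()
    for _ in range(20): s=d/(1+im['k1']*(s**2).sum(1,keepdims=True))
    return s
def onplane(im,uv,z):
    Rm,t,_=cam(im); s=slopes(im,uv); D=np.c_[s,np.ones(len(s))]@Rm; c=-Rm.T@t
    return c+D*((z-c[2])/D[:,2])[:,None]
def cloud(im):
    Rm,t,_=cam(im); h,w=im['range_z'].shape; v,u=np.mgrid[:h,:w]
    s=slopes(im,np.c_[u.ravel(),v.ravel()]); z=im['range_z'].ravel().astype(float)[:,None]
    P=(np.c_[s,np.ones(len(s))]*z-t)@Rm; P[z[:,0]==0]=np.nan
    return P.reshape(h,w,3)
def proj(im,P):
    Rm,t,K=cam(im); q=np.atleast_2d(P)@Rm.T+t; s=q[:,:2]/q[:,2:]; s=s*(1+im['k1']*(s**2).sum(1,keepdims=True))
    return s*[K[0,0],K[1,1]]+[K[0,2],K[1,2]]
E
python3 - <<'E'
from h import *
for n in('top','side'):
    im=shot(n,n+'0.png'); print(n,im['camera_matrix'].round(1).tolist(),im['k1'],(-cam(im)[0].T@cam(im)[1]).round(3), (im['range_z']>0).mean())
print(robot.observe())
E
```

```text
top [[476.8, 0.0, 283.3], [0.0, 476.8, 204.0], [0.0, 0.0, 1.0]] -0.008964092522251737 [0.376 0.017 1.278] 0.996296768707483
side [[398.7, 0.0, 283.8], [0.0, 398.7, 206.4], [0.0, 0.0, 1.0]] -0.014173959726787675 [0.113 0.854 0.804] 0.9957865646258504
{'clock': 0.1, 'joints': array([-1.31600819e+00,  2.60612629e-01, -1.39256102e-01,  1.17269332e+00,
       -1.31029722e-05,  1.57080347e+00]), 'qvel': array([ 0.00237146, -0.00134396,  0.00203769, -0.00116828, -0.0010521 ,
        0.00141433]), 'joint_torque': array([ 3.25658057e-04, -4.06508660e+01,  2.54527795e+01,  1.00937515e-02,
       -1.78976347e-04, -1.69354280e-06]), 'eef_pos': array([ 0.13216146, -0.50745458,  0.23054505]), 'tool_rot': array([-8.74873525e-04,  9.91896410e-01,  1.27046178e-01, -1.18668763e-04]), 'wrist_force': array([ 0.27923452,  0.07853823, -0.00067184]), 'ft_torque': array([-0.00996366,  0.04951579, -0.00704094]), 'finger_force': 0.0, 'finger_gap': 1.0030381717297998}
```

View pics/top0.png

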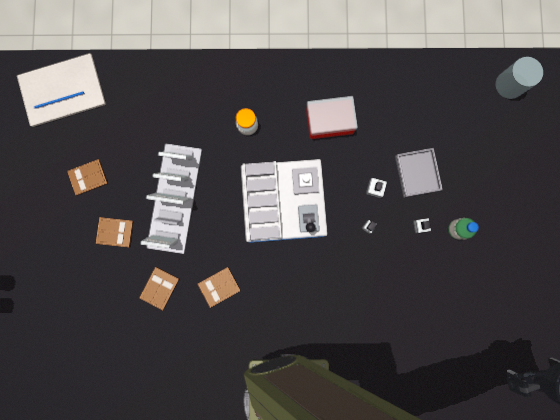

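View pics/side0.png

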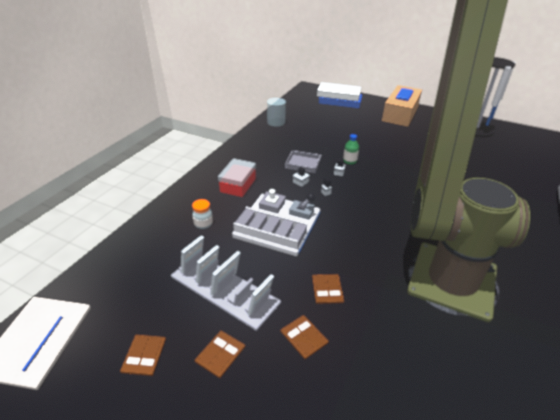

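Top view: up is +x, left is +y. Rack is at (175,198) with four trays, in stands at about (176,155), (171,177), (167,197) and (161,242), and one stand empty at (168,217). Scanner is at (285,200), plug at (306,181), switch at (309,222), parts tray at (419,172). The lamps are at (377,187), (370,227) and (422,226). The brown look-alikes lie flat and are ignored.

```bash
python3 - <<'E'
from h import *
a=shot('top')
np.save('t.npy',a['color'])
c=a['color']; P=cloud(a)
def up(x0,y0,x1,y1,k): return cv2.resize(c[y0:y1,x0:x1],None,fx=k,fy=k,interpolation=cv2.INTER_CUBIC)
cv2.imwrite('pics/c1.png',up(140,135,335,260,4)); cv2.imwrite('pics/c2.png',up(350,140,490,250,5))
b=shot('side'); cv2.imwrite('pics/c3.png',cv2.resize(b['color'][150:330,160:345],None,fx=4.2,fy=3.3,interpolation=cv2.INTER_CUBIC))
Z=P[...,2]
print('bench',np.nanmedian(Z[300:330,100:140]))
# components
m=((Z>0.006)).astype(np.uint8); m[330:]=0
n,l,s,ce=cv2.connectedComponentsWithStats(m)
for i in range(1,n):
    if s[i,4]<25: continue
    q=P[l==i]; print(s[i],'z95',np.nanpercentile(q[:,2],97).round(3),np.nanmedian(q,0).round(3))
for (u,v) in [(306,181),(309,222),(376,187),(369,226),(421,225)]:
    print((u,v)); print((Z[v-8:v+9:2,u-8:u+9:2]*1000).round().astype(int))
E
```

```text
bench 0.00010878079590748457
[  18   54   88   73 4073] z95 0.019 [0.828 0.617 0.012]
[ 496   57   47   42 1319] z95 0.104 [ 0.829 -0.606  0.097]
[ 307   96   51   43 1775] z95 0.071 [ 0.73  -0.118  0.066]
[235 109  23  28 455] z95 0.079 [0.717 0.105 0.073]
[ 141  144   61  109 3912] z95 0.111 [0.518 0.297 0.014]
[396 149  47  48 483] z95 0.026 [ 0.591 -0.356  0.018]
[ 241  159   87   83 6224] z95 0.055 [0.518 0.01  0.04 ]
[ 67 160  40  35 711] z95 0.014 [0.584 0.537 0.009]
[367 179  20  18 249] z95 0.06 [ 0.548 -0.235  0.03 ]
[ 96 217  37  30 741] z95 0.014 [0.44  0.461 0.009]
[414 218  17  14 183] z95 0.061 [ 0.449 -0.351  0.032]
[449 218  29  21 477] z95 0.111 [ 0.439 -0.444  0.074]
[363 220  14  13 113] z95 0.062 [ 0.448 -0.213  0.051]
[140 267  39  43 757] z95 0.014 [0.289 0.338 0.009]
[197 268  43  39 754] z95 0.013 [0.293 0.18  0.009]
(306, 181)
[[                  46                   44                   46
                    52                   53                   49
                    50                   44                   42]
 [                  45                 
[... 5006 characters left out ...]
     63                   54                   58]
 [                   4                    2                   19
                    32                   33                   30
                    30                   34                   32]
 [                  -2                   -2                   10
                    30                   31                    1
                    -2                    0                    1]
 [                  -1                   -1                   -3
                    -1                   -1                    3
                    -4                   -2                    1]]<stdin>:17: RuntimeWarning: invalid value encountered in cast
```

View pics/c1.png

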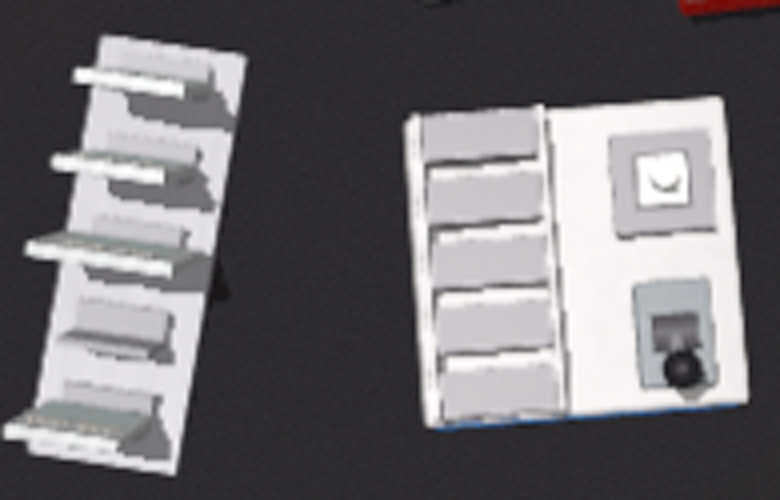

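View pics/c2.png

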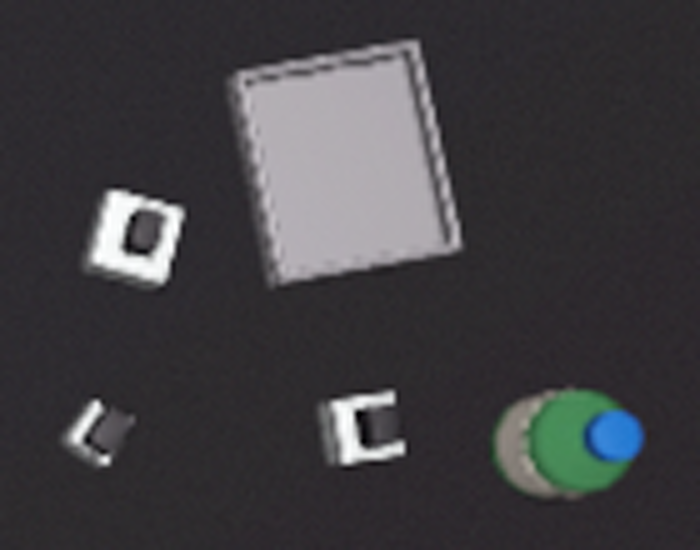

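View pics/c3.png

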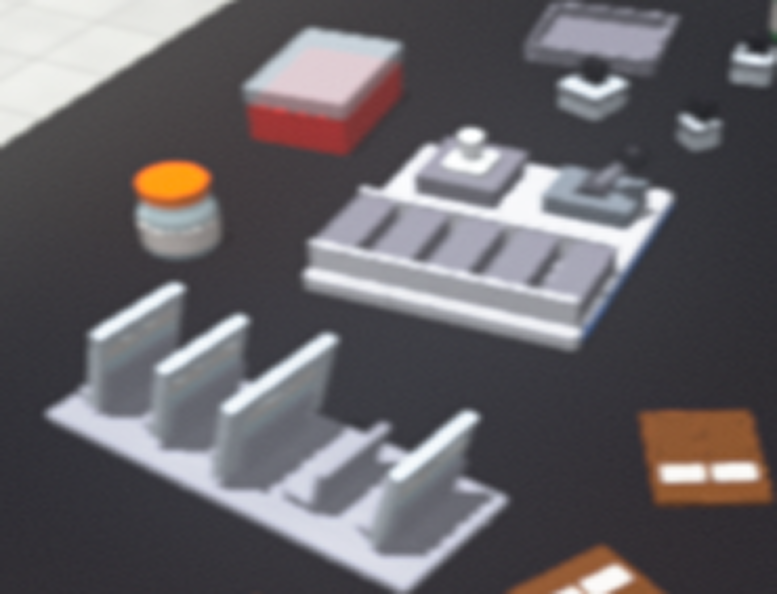

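The crops give the choices. lamp40 is at (376,187), lamp24 at (370,226), and the middle-sized **lamp32** is at (421,225). The widest tray is in the middle stand (167,197), so it is tray_wide. The wanted trays are at (175,155), (168,175) and (160,242). I'll measure those now.

```bash
cat > m.py <<'E'
from h import *
def rect(mask,im,z,x0,y0,k,amin,amax,off=0):
    out=[]
    for c in cv2.findContours(mask,cv2.RETR_EXTERNAL,cv2.CHAIN_APPROX_NONE)[0]:
        a=cv2.contourArea(c)/k/k
        if not amin<a<amax: continue
        b=cv2.boxPoints(cv2.minAreaRect(c)); uv=(b+.5)/k-.5+[x0,y0]
        W=onplane(im,uv,z)[:,:2]; e1=W[1]-W[0]; e2=W[2]-W[1]
        L=e1 if np.hypot(*e1)>np.hypot(*e2) else e2
        ang=np.degrees(np.arctan2(L[1],L[0]))
        out.append((uv.mean(0).round(1).tolist(),(W.mean(0)*1000).round(1).tolist(),sorted([round(np.hypot(*e)*1000,1) for e in(e1,e2)]),round(ang%180,1)))
    return out
def crop(im,x0,y0,x1,y1,k=6): return cv2.resize(im['color'][y0:y1,x0:x1],None,fx=k,fy=k,interpolation=cv2.INTER_CUBIC)
E
python3 - <<'E'
from m import *
a=shot('top')
c=crop(a,140,140,205,255); g=c.min(2)
print('strips'); [print(*r) for r in rect((g>222).astype(np.uint8),a,.1098,140,140,6,20,400)]
c=crop(a,238,155,332,245); g=c.min(2).astype(int)
m=((g>140)&(g<208)).astype(np.uint8); m=cv2.erode(m,np.ones((5,5))); 
print('grey'); [print(*r) for r in rect(cv2.dilate(m,np.ones((5,5))),a,.048,238,155,6,100,900)]
c=crop(a,294,169,318,193); g=c.min(2)
print('plug'); [print(*r) for r in rect((g>215).astype(np.uint8),a,.050,294,169,6,60,300)]
c=crop(a,238,155,332,245); m=(c.min(2)>110).astype(np.uint8)
print('deck'); [print(*r) for r in rect(m,a,.020,238,155,6,3000,9000)]
for n,(x,y) in dict(l40=(376,187),l24=(370,226),l32=(422,226)).items():
    c=crop(a,x-13,y-13,x+13,y+13); print(n); [print(*r) for r in rect((c.max(2)>90).astype(np.uint8),a,.030,x-13,y-13,6,30,500)]
c=crop(a,390,140,448,205); print('tray'); [print(*r) for r in rect((c.min(2)>80).astype(np.uint8),a,.022,390,140,6,500,3000)]
P=cloud(a)[...]
q=P[218:236,300:320].reshape(-1,3); q=q[q[:,2]>.085]; print('knob',np.nanmean(q,0),q.shape)
for v in (181,): 
    q=P[172:185,300:314].reshape(-1,3); q=q[q[:,2]>.07]; print('plugknob',np.nanmean(q,0))
E
```

```text
strips
[164.3, 200.1] [510.1, 303.6] [np.float64(11.1), np.float64(88.1)] 81.5
[181.1, 189.8] [535.6, 262.5] [np.float64(20.5), np.float64(61.7)] 73.1
[166.5, 178.2] [564.8, 299.2] [np.float64(14.5), np.float64(67.8)] 81.5
[171.9, 155.1] [622.9, 286.7] [np.float64(8.3), np.float64(66.9)] 81.1
[196.9, 155.1] [622.4, 224.5] [np.float64(14.1), np.float64(35.2)] 16.6
grey
[308.3, 218.0] [468.3, -54.3] [np.float64(54.1), np.float64(72.9)] 4.0
[265.0, 222.5] [457.5, 57.7] [np.float64(88.7), np.float64(91.6)] 5.3
[261.7, 200.2] [515.4, 66.1] [np.float64(37.2), np.float64(80.8)] 88.2
[260.4, 184.0] [557.8, 69.3] [np.float64(33.4), np.float64(78.6)] 91.3
[305.1, 180.3] [566.9, -47.2] [np.float64(69.0), np.float64(70.2)] 91.7
[259.3, 168.3] [599.4, 72.2] [np.float64(31.6), np.float64(79.0)] 94.1
plug
[305.2, 179.1] [569.6, -47.5] [np.float64(31.9), np.float64(32.8)] 2.4
deck
[283.3, 199.4] [521.3, 9.7] [np.float64(211.0), np.float64(219.6)] 94.0
l40
[376.6, 187.0] [550.4, -236.9] [np.float64(45.7), np.float64(47.0)] 164.1
l24
[369.3, 226.3] [446.6, -214.9] [np.float64(28.3), np.float64(29.6)] 143.1
l32
[422.0, 225.3] [448.4, -353.5] [np.float64(36.7), np.float64(41.9)] 100.8
tray
[418.7, 171.9] [591.9, -352.5] [np.float64(108.4), np.float64(120.2)] 9.1
knob [ 0.44360074 -0.05639874  0.09864741] (85, 3)
plugknob [ 0.56983158 -0.04815769  0.0786204 ]
```

```bash
cat > plan.py <<'E'
# usage: plan.py x y z yaw [tilt] ; mm, deg ; several goals separated by '/'
import sys; from h import *
def pose(yaw,tilt=0):  # tool down; yaw=heading of tool x; tilt about tool x
    return R.from_euler('z',yaw,degrees=True)*R.from_euler('x',180,degrees=True)*R.from_euler('x',tilt,degrees=True)
def cur():
    s=robot.observe(); q=s['tool_rot']; return s,np.array(s['eef_pos'])*1000,R.from_quat([q[1],q[2],q[3],q[0]])
if __name__=='__main__':
    s,p,r=cur(); print('now',p.round(1),'x-heading',np.degrees(np.arctan2(*r.as_matrix()[[1,0],0])).round(2),'toolz',r.as_matrix()[:,2].round(3),'F',s['wrist_force'].round(1),'gap',round(s['finger_gap']*85,1),'t',round(s['clock'],1),'q',s['joints'].round(2))
    for g in ' '.join(sys.argv[1:]).split('/'):
        v=[float(x) for x in g.split()]
        if not v: continue
        G=pose(*v[3:]); rv=(r.inv()*G).as_rotvec()/(2*np.pi); n=int(np.ceil(np.linalg.norm(rv)/.0235))
        d=G.inv().apply(np.array(v[:3])-p)/500; m=int(np.ceil(np.linalg.norm(d)/.098))
        print(f'goal {g}: turn {n} x {(rv/max(n,1)).round(5).tolist()}  travel {m} x {(d/max(m,1)).round(4).tolist()}'); p,r=np.array(v[:3]),G
E
python3 plan.py 570 -47.5 160 4 / 570 -47.5 54 4
```

```text
now [ 132.2 -507.7  230.9] x-heading 14.6 toolz [-0.     0.001 -1.   ] F [ 1.5 -0.4  0.2] gap 84.9 t 0.2 q [-1.32  0.26 -0.14  1.17 -0.    1.57]
goal 570 -47.5 160 4 : turn 2 x [-8e-05, 1e-05, 0.01472]  travel 14 x [0.067, -0.0612, 0.0101]
goal  570 -47.5 54 4: turn 0 x [0.0, 0.0, 0.0]  travel 3 x [0.0, -0.0, 0.0707]
```

Emit:
play_rows(increments=[{"angular": [0, 0, 0.0147]}, {"angular": [0, 0, 0.0147]}, {"travel": [0.067, -0.0612, 0]}, {"travel": [0.067, -0.0612, 0]}, {"travel": [0.067, -0.0612, 0]}, {"travel": [0.067, -0.0612, 0]}, {"travel": [0.067, -0.0612, 0]}, {"travel": [0.067, -0.0612, 0]}, {"travel": [0.067, -0.0612, 0]}, {"travel": [0.067, -0.0612, 0]}], grip_force=20)

```text
$.increments[0]: bad value
```

Emit:
play_rows(increments=[{"travel": [0.067, -0.0612, 0.01]}, {"travel": [0.067, -0.0612, 0.01]}, {"travel": [0.067, -0.0612, 0.01]}, {"travel": [0.067, -0.0612, 0.01]}, {"travel": [0.067, -0.0612, 0.01]}, {"travel": [0.067, -0.0612, 0.01]}, {}, {}])

```text
$.increments[0]: bad value
```

```bash
python3 plan.py 570 -47.5 54 4
```

```text
now [ 132.2 -507.7  230.9] x-heading 14.6 toolz [-0.     0.001 -1.   ] F [ 1.5 -0.4  0.2] gap 84.9 t 0.2 q [-1.32  0.26 -0.14  1.17 -0.    1.57]
goal 570 -47.5 54 4: turn 2 x [-8e-05, 1e-05, 0.01472]  travel 14 x [0.067, -0.0612, 0.0253]
```

Emit:
play_rows(increments=[{"travel": [0, 0, 0], "angular": [0, 0, 0.0147], "grip": -1}, {"travel": [0, 0, 0], "angular": [0, 0, 0.0147], "grip": -1}, {"travel": [0.067, -0.0612, 0], "angular": [0, 0, 0], "grip": -1}, {"travel": [0.067, -0.0612, 0], "angular": [0, 0, 0], "grip": -1}, {"travel": [0.067, -0.0612, 0], "angular": [0, 0, 0], "grip": -1}, {"travel": [0.067, -0.0612, 0], "angular": [0, 0, 0], "grip": -1}, {"travel": [0.067, -0.0612, 0], "angular": [0, 0, 0], "grip": -1}, {"travel": [0.067, -0.0612, 0], "angular": [0, 0, 0], "grip": -1}, {"travel": [0.067, -0.0612, 0], "angular": [0, 0, 0], "grip": -1}, {"travel": [0.067, -0.0612, 0], "angular": [0, 0, 0], "grip": -1}], grip_force=20)

```text
clock: 1.25
eef_pos: [0.3835, -0.2435, 0.2314]
tool_rot: [0.0, 0.999, 0.035, 0.0]
wrist_force: [-0.3, -1.2, -0.8]
finger_gap: 0.995
finger_force: 0.0
```

Emit:
play_rows(increments=[{"travel": [0.067, -0.0612, 0.01], "angular": [0, 0, 0], "grip": -1}, {"travel": [0.067, -0.0612, 0.01], "angular": [0, 0, 0], "grip": -1}, {"travel": [0.067, -0.0612, 0.01], "angular": [0, 0, 0], "grip": -1}, {"travel": [0.067, -0.0612, 0.01], "angular": [0, 0, 0], "grip": -1}, {"travel": [0.067, -0.0612, 0.01], "angular": [0, 0, 0], "grip": -1}, {"travel": [0.067, -0.0612, 0.01], "angular": [0, 0, 0], "grip": -1}, {"travel": [0, 0, 0], "angular": [0, 0, 0], "grip": -1}, {"travel": [0, 0, 0], "angular": [0, 0, 0], "grip": -1}])

```text
clock: 2.05
eef_pos: [0.5701, -0.0471, 0.2006]
tool_rot: [0.0, 0.999, 0.036, -0.001]
wrist_force: [-0.3, -0.5, -0.7]
finger_gap: 1.002
finger_force: 0.0
```

```bash
python3 plan.py 570 -47.5 54 4
```

```text
now [570.1 -47.1 200.6] x-heading 4.13 toolz [-0.002 -0.    -1.   ] F [-0.3 -0.5 -0.7] gap 85.2 t 2.0 q [-0.08  0.36 -0.08  1.14 -0.    2.99]
goal 570 -47.5 54 4: turn 1 x [3e-05, 0.00027, 0.00037]  travel 3 x [-0.0001, 0.0003, 0.0977]
```

Emit:
play_rows(increments=[{"travel": [0, 0, 0.0977], "angular": [0, 0, 0], "grip": -1}, {"travel": [0, 0, 0.0977], "angular": [0, 0, 0], "grip": -1}, {"travel": [0, 0, 0.0977], "angular": [0, 0, 0], "grip": -1}, {"travel": [0, 0, 0], "angular": [0, 0, 0], "grip": 1}, {"travel": [0, 0, 0], "angular": [0, 0, 0], "grip": 1}, {"travel": [0, 0, 0], "angular": [0, 0, 0], "grip": 1}, {"travel": [0, 0, 0], "angular": [0, 0, 0], "grip": 1}, {"travel": [0, 0, 0], "angular": [0, 0, 0], "grip": 1}, {"travel": [0, 0, 0], "angular": [0, 0, 0], "grip": 1}], grip_force=20)

```text
clock: 2.95
eef_pos: [0.5724, -0.048, 0.0572]
tool_rot: [0.0, 0.999, 0.035, 0.003]
wrist_force: [0.4, -0.0, 7.9]
finger_gap: 0.202
finger_force: 22.4
```

Emit:
play_rows(increments=[{"travel": [0, 0, 0], "angular": [0, 0, 0], "grip": -0.3}, {"travel": [0, 0, 0], "angular": [0, 0, 0], "grip": -0.3}, {"travel": [0, 0, -0.04], "angular": [0, 0, 0], "grip": -0.3}, {"travel": [0, 0, -0.04], "angular": [0, 0, 0], "grip": -0.3}, {"travel": [0, 0, 0], "angular": [0, 0, -0.0227], "grip": -0.3}, {"travel": [0, 0, 0], "angular": [0, 0, -0.0227], "grip": -0.3}, {"travel": [0, 0, 0], "angular": [0, 0, -0.0227], "grip": -0.3}, {"travel": [0, 0, 0], "angular": [0, 0, -0.0227], "grip": -0.3}, {"travel": [0, 0, 0], "angular": [0, 0, -0.0227], "grip": -0.3}, {"travel": [0, 0, 0], "angular": [0, 0, -0.0227], "grip": -0.3}])

```text
clock: 3.95
eef_pos: [0.5698, -0.0478, 0.0945]
tool_rot: [-0.0, 0.893, 0.449, -0.0]
wrist_force: [0.0, 0.3, -0.1]
finger_gap: 0.65
finger_force: 0.0
```

Emit:
play_rows(increments=[{"travel": [0, 0, 0], "angular": [0, 0, -0.0227], "grip": -0.3}, {"travel": [0, 0, 0], "angular": [0, 0, -0.0227], "grip": -0.3}, {"travel": [0, 0, 0], "angular": [0, 0, -0.0227], "grip": -0.3}, {"travel": [0, 0, 0], "angular": [0, 0, -0.0227], "grip": -0.3}, {"travel": [0, 0, 0], "angular": [0, 0, -0.0227], "grip": -0.3}, {"travel": [0, 0, 0], "angular": [0, 0, 0], "grip": -0.3}])

```text
clock: 4.55
eef_pos: [0.5698, -0.0478, 0.0945]
tool_rot: [-0.0, 0.683, 0.731, -0.0]
wrist_force: [0.1, -1.2, 1.2]
finger_gap: 0.651
finger_force: 0.0
```

```bash
python3 plan.py 570.5 -48 58 94/ 570.5 -48 160 94 / 590 -350 160 97
```

```text
now [569.8 -47.8  94.5] x-heading 93.9 toolz [-0.001  0.    -1.   ] F [ 0.1 -1.2  1.2] gap 55.4 t 4.5 q [-0.08  0.43 -0.26  0.88 -0.    1.42]
goal 570.5 -48 58 94: turn 1 x [-0.00013, -2e-05, -0.00029]  travel 1 x [-0.0005, 0.0013, 0.073]
goal  570.5 -48 160 94 : turn 0 x [0.0, 0.0, 0.0]  travel 3 x [0.0, 0.0, -0.068]
goal  590 -350 160 97: turn 1 x [-0.0, 0.0, -0.00833]  travel 7 x [-0.0863, -0.005, -0.0]
```

Emit:
play_rows(increments=[{"travel": [0, 0, 0.037], "angular": [0, 0, 0], "grip": -0.3}, {"travel": [0, 0, 0.036], "angular": [0, 0, 0], "grip": -0.3}, {"travel": [0, 0, 0], "angular": [0, 0, 0], "grip": 1}, {"travel": [0, 0, 0], "angular": [0, 0, 0], "grip": 1}, {"travel": [0, 0, 0], "angular": [0, 0, 0], "grip": 1}, {"travel": [0, 0, 0], "angular": [0, 0, 0], "grip": 1}, {"travel": [0, 0, 0], "angular": [0, 0, 0], "grip": 1}], grip_force=20)

```text
clock: 5.25
eef_pos: [0.5706, -0.0479, 0.059]
tool_rot: [0.0, 0.683, 0.731, 0.0]
wrist_force: [0.5, -1.0, -1.1]
finger_gap: 0.198
finger_force: 20.8
```

Emit:
play_rows(increments=[{"travel": [0, 0, 0], "angular": [0, 0, 0], "grip": 1}, {"travel": [0, 0, 0], "angular": [0, 0, 0], "grip": 1}], grip_force=40)

```text
clock: 5.45
eef_pos: [0.5706, -0.0479, 0.0588]
tool_rot: [0.0, 0.683, 0.731, 0.0]
wrist_force: [-0.4, 0.5, 2.4]
finger_gap: 0.189
finger_force: 40.1
```

Emit:
play_rows(increments=[{"travel": [0, 0, -0.03], "angular": [0, 0, 0], "grip": 1}, {"travel": [0, 0, -0.04], "angular": [0, 0, 0], "grip": 1}, {"travel": [0, 0, -0.07], "angular": [0, 0, 0], "grip": 1}, {"travel": [0, 0, -0.07], "angular": [0, 0, 0], "grip": 1}, {"travel": [0, 0, 0], "angular": [0, 0, 0], "grip": 1}])

```text
clock: 5.95
eef_pos: [0.5739, -0.0482, 0.1685]
tool_rot: [0.004, 0.683, 0.731, 0.003]
wrist_force: [1.2, -0.3, -0.2]
finger_gap: 0.194
finger_force: 40.1
```

```bash
python3 plan.py 575 -355 160 97/ 575 -355 50 97
python3 - <<'E'
from m import *
a=shot('top','t2.png'); c=crop(a,285,150,335,245,6); cv2.imwrite('pics/t2c.png',c)
E
```

```text
now [573.9 -48.2 168.5] x-heading 93.9 toolz [ 0.01  -0.001 -1.   ] F [ 1.2 -0.3 -0.2] gap 16.5 t 6.0 q [-0.08  0.37 -0.14  1.05  0.    1.42]
goal 575 -355 160 97: turn 1 x [0.00157, 0.00028, -0.0086]  travel 7 x [-0.0871, -0.0104, 0.0024]
goal  575 -355 50 97: turn 0 x [0.0, 0.0, 0.0]  travel 3 x [0.0, -0.0, 0.0733]
```

View pics/t2.png

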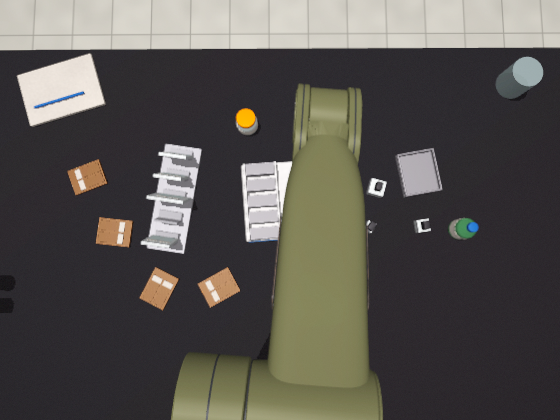

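Emit:
play_rows(increments=[{"travel": [-0.087, -0.0075, 0], "angular": [0, 0, 0], "grip": 1}, {"travel": [-0.087, -0.0075, 0], "angular": [0, 0, 0], "grip": 1}, {"travel": [-0.087, -0.0075, 0], "angular": [0, 0, 0], "grip": 1}, {"travel": [-0.087, -0.0075, 0], "angular": [0, 0, 0], "grip": 1}, {"travel": [-0.087, -0.0075, 0], "angular": [0, 0, 0], "grip": 1}, {"travel": [-0.087, -0.0075, 0], "angular": [0, 0, 0], "grip": 1}, {"travel": [-0.087, -0.0075, 0], "angular": [0, 0, 0], "grip": 1}, {"travel": [0, 0, 0], "angular": [0, 0, 0], "grip": 1}])

```text
clock: 6.8
eef_pos: [0.5636, -0.3588, 0.1611]
tool_rot: [0.0, 0.685, 0.729, -0.001]
wrist_force: [-0.8, 1.5, -0.7]
finger_gap: 0.189
finger_force: 40.1
```

```bash
python3 plan.py 588 -355 44 94
python3 - <<'E'
from m import *
a=shot('top'); P=cloud(a)
c=crop(a,293,166,319,194,24); cv2.imwrite('pics/hole.png',c)
for x,y,n in((376,187,'40'),(370,226,'24'),(422,226,'32')):
    q=P[y-12:y+13,x-12:x+13].reshape(-1,3); q=q[(q[:,2]>.045)]; print(n,(np.nanmean(q,0)*1000).round(1),len(q))
    c=crop(a,x-12,y-12,x+13,y+13); 
    m=((c.max(2)<95)).astype(np.uint8)
    print(rect(m,a,.058,x-12,y-12,6,15,150))
E
```

```text
now [ 563.6 -358.8  161.1] x-heading 93.56 toolz [-0.001 -0.002 -1.   ] F [-0.8  1.5 -0.7] gap 16.1 t 6.8 q [-0.57  0.54  0.12  1.15 -0.    0.94]
goal 588 -355 44 94: turn 1 x [-0.00022, 0.00025, -0.00123]  travel 3 x [0.0014, 0.0164, 0.078]
40 [ 550.1 -238.3   56.9] 55
[]
24 [ 447.3 -215.5   57.1] 63
[]
32 [ 450.1 -356.2   56.1] 67
[]
```

View pics/hole.png

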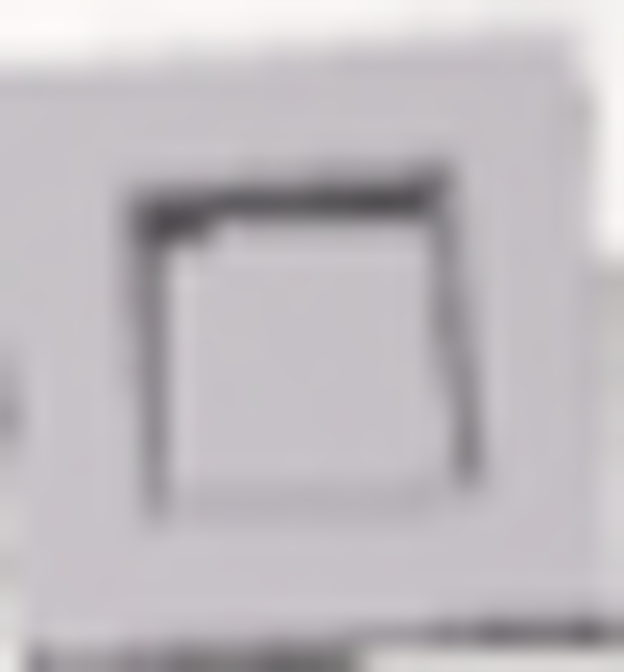

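The crop shows the empty socket hole with corners at about (128,190), (450,170), (478,490) and (150,515) in the 24× crop, so its centre is at image pixel (305.1,179.7). The plug is out, so I'll lower it into the parts tray.

Emit:
play_rows(increments=[{"travel": [0, 0.025, 0.06], "angular": [0, 0, 0], "grip": 1}, {"travel": [0, 0.024, 0.08], "angular": [0, 0, 0], "grip": 1}, {"travel": [0, 0, 0.06], "angular": [0, 0, 0], "grip": 1}, {"travel": [0, 0, 0.034], "angular": [0, 0, 0], "grip": 1}, {"travel": [0, 0, 0], "angular": [0, 0, 0], "grip": 1}, {"travel": [0, 0, 0], "angular": [0, 0, 0], "grip": -0.2}, {"travel": [0, 0, 0], "angular": [0, 0, 0], "grip": -0.2}, {"travel": [0, 0, 0], "angular": [0, 0, 0], "grip": -0.2}, {"travel": [0, 0, -0.09], "angular": [0, 0, 0], "grip": -0.2}, {"travel": [0, 0, -0.09], "angular": [0, 0, 0], "grip": -0.2}])

```text
clock: 7.85
eef_pos: [0.5881, -0.351, 0.1363]
tool_rot: [-0.002, 0.683, 0.731, -0.0]
wrist_force: [1.6, -0.4, 0.9]
finger_gap: 0.598
finger_force: 0.0
```

```bash
python3 plan.py 450 -356.5 110 101 / 450 -356.5 30 101
python3 - <<'E'
from m import *
a=shot('top'); b=shot('side')
k=lambda p: (np.array(p)+.5)/24-.5+[293,166]
print('hole',(onplane(a,k([[128,190],[450,170],[478,490],[150,515],[301.5,341]]),.044)*1000).round(1).tolist())
P=cloud(a); q=P[150:200,395:445].reshape(-1,3); q=q[q[:,2]>.05]; print('plug?',(np.nanmedian(q,0)*1000),len(q))
y,x=226,422; q=P[y-12:y+13,x-12:x+13].reshape(-1,3); 
q=q[(q[:,2]>.045)]; print('bar',(np.nanmean(q,0)*1000).round(1),len(q))
c=crop(a,408,212,436,240,10); d=crop(b,322,150,358,185,10); d=cv2.resize(d,(280,280)); cv2.imwrite('pics/l32.png',np.hstack([c,d]))
E
```

```text
now [ 588.1 -351.   136.3] x-heading 93.91 toolz [-0.003  0.002 -1.   ] F [ 1.6 -0.4  0.9] gap 50.9 t 7.8 q [-0.54  0.58  0.13  1.12  0.    0.96]
goal 450 -356.5 110 101 : turn 1 x [-0.00038, -0.00033, -0.01971]  travel 3 x [0.014, -0.0911, 0.0175]
goal  450 -356.5 30 101: turn 0 x [0.0, 0.0, 0.0]  travel 2 x [0.0, -0.0, 0.08]
hole [[585.7, -28.6, 44.0], [587.7, -63.8, 44.0], [552.4, -66.4, 44.0], [549.9, -30.6, 44.0], [568.9, -47.4, 44.0]]
plug? [ 563.04055684 -340.30808097  221.8506468 ] 462
bar [ 416.1 -215.3  529.5] 235
```

View pics/l32.png

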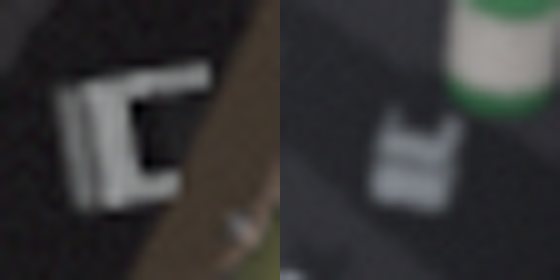

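Emit:
play_rows(increments=[{"travel": [0, 0, 0], "angular": [0, 0, -0.0114], "grip": -0.2}, {"travel": [0.013, -0.0911, 0], "angular": [0, 0, 0], "grip": -0.2}, {"travel": [0.013, -0.0911, 0], "angular": [0, 0, 0], "grip": -0.2}, {"travel": [0.013, -0.0911, 0], "angular": [0, 0, 0], "grip": -0.2}, {"travel": [0, 0, 0], "angular": [0, 0, 0], "grip": -0.2}, {"travel": [0, 0, 0], "angular": [0, 0, 0], "grip": -0.2}], grip_force=20)

```text
clock: 8.55
eef_pos: [0.4505, -0.3517, 0.137]
tool_rot: [0.001, 0.657, 0.754, 0.0]
wrist_force: [0.3, -0.3, -0.1]
finger_gap: 0.602
finger_force: 0.0
```

```bash
python3 plan.py 450 -356.5 39 98
python3 - <<'E'
from m import *
a=shot('top','t3.png'); b=shot('side')
P=cloud(a); q=P[150:200,395:445].reshape(-1,3); q=q[(q[:,2]>.05)&(q[:,2]<.07)]; print('plug',(np.nanmedian(q,0)*1000),len(q))
cv2.imwrite('pics/t3c.png',np.hstack([cv2.resize(a['color'][135:250,340:460],None,fx=3,fy=3),cv2.resize(b['color'][120:235,270:390],None,fx=3,fy=3)]))
E
```

```text
now [ 450.5 -351.7  137. ] x-heading 97.93 toolz [ 0.001 -0.001 -1.   ] F [ 0.3 -0.3 -0.1] gap 51.2 t 8.6 q [-0.66  0.39 -0.2   0.98  0.    0.77]
goal 450 -356.5 39 98: turn 1 x [0.0002, 0.00012, -0.0002]  travel 3 x [-0.0031, -0.0008, 0.0654]
plug [ 586.64001896 -348.45558037   60.19088361] 42
```

View pics/t3c.png

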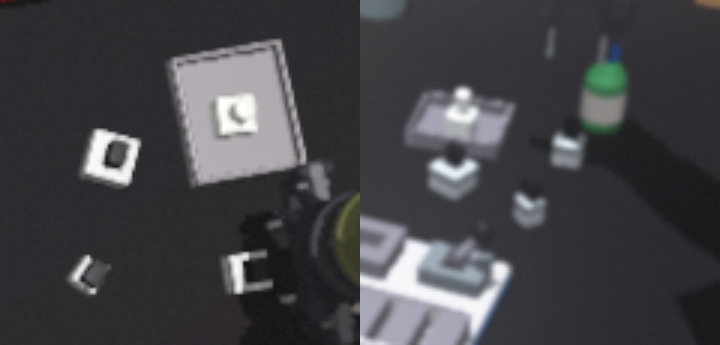

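The plug is standing in the parts tray. lamp32 is still in place near (421,225), just below the gripper.

Emit:
play_rows(increments=[{"travel": [-0.009, 0, 0.066], "angular": [0, 0, 0], "grip": -0.2}, {"travel": [0, 0, 0.066], "angular": [0, 0, 0], "grip": -0.2}, {"travel": [0, 0, 0.064], "angular": [0, 0, 0], "grip": -0.2}, {"travel": [0, 0, 0], "angular": [0, 0, 0], "grip": -0.2}, {"travel": [0, 0, 0], "angular": [0, 0, 0], "grip": 1}, {"travel": [0, 0, 0], "angular": [0, 0, 0], "grip": 1}, {"travel": [0, 0, 0], "angular": [0, 0, 0], "grip": 1}, {"travel": [0, 0, 0], "angular": [0, 0, 0], "grip": 1}, {"travel": [0, 0, 0], "angular": [0, 0, 0], "grip": 1}], grip_force=30)

```text
clock: 9.55
eef_pos: [0.4531, -0.3569, 0.0398]
tool_rot: [0.002, 0.656, 0.755, 0.0]
wrist_force: [1.0, -0.5, 4.6]
finger_gap: 0.252
finger_force: 32.5
```

```bash
python3 plan.py 450 -356.5 39 188
```

```text
now [ 453.1 -356.9   39.8] x-heading 98.01 toolz [ 0.003 -0.002 -1.   ] F [ 1.  -0.5  4.6] gap 21.4 t 9.6 q [-0.67  0.49 -0.32  0.76  0.    0.76]
goal 450 -356.5 39 188: turn 11 x [0.0, 6e-05, -0.02272]  travel 1 x [0.006, 0.0016, 0.0016]
```

Emit:
play_rows(increments=[{"travel": [0, 0, 0], "angular": [0, 0, 0], "grip": -0.2}, {"travel": [0, 0, 0], "angular": [0, 0, 0], "grip": -0.2}, {"travel": [0, 0, -0.04], "angular": [0, 0, 0], "grip": -0.2}, {"travel": [0, 0, -0.04], "angular": [0, 0, 0], "grip": -0.2}, {"travel": [0, 0, 0], "angular": [0, 0, -0.0227], "grip": -0.2}, {"travel": [0, 0, 0], "angular": [0, 0, -0.0227], "grip": -0.2}, {"travel": [0, 0, 0], "angular": [0, 0, -0.0227], "grip": -0.2}, {"travel": [0, 0, 0], "angular": [0, 0, -0.0227], "grip": -0.2}, {"travel": [0, 0, 0], "angular": [0, 0, -0.0227], "grip": -0.2}, {"travel": [0, 0, 0], "angular": [0, 0, -0.0227], "grip": -0.2}])

```text
clock: 10.55
eef_pos: [0.4513, -0.3557, 0.0779]
tool_rot: [-0.0, 0.281, 0.96, 0.0]
wrist_force: [-0.7, 0.7, -0.2]
finger_gap: 0.595
finger_force: 0.0
```

Emit:
play_rows(increments=[{"travel": [0, 0, 0], "angular": [0, 0, -0.0227], "grip": -0.2}, {"travel": [0, 0, 0], "angular": [0, 0, -0.0227], "grip": -0.2}, {"travel": [0, 0, 0], "angular": [0, 0, -0.0227], "grip": -0.2}, {"travel": [0, 0, 0], "angular": [0, 0, -0.0227], "grip": -0.2}, {"travel": [0, 0, 0], "angular": [0, 0, -0.0227], "grip": -0.2}, {"travel": [0, 0, 0], "angular": [0, 0, 0], "grip": -0.2}])

```text
clock: 11.15
eef_pos: [0.4514, -0.3557, 0.078]
tool_rot: [-0.0, -0.069, 0.998, 0.0]
wrist_force: [0.7, -0.1, -0.3]
finger_gap: 0.6
finger_force: 0.0
```

```bash
python3 plan.py 452.5 -357 42 188
```

```text
now [ 451.4 -355.7   78. ] x-heading -172.12 toolz [-0.001  0.001 -1.   ] F [ 0.7 -0.1 -0.3] gap 51.0 t 11.2 q [-0.67  0.45 -0.28  0.85 -0.   -0.8 ]
goal 452.5 -357 42 188: turn 1 x [9e-05, -0.0001, -0.00033]  travel 1 x [-0.0018, -0.0028, 0.0719]
```

Emit:
play_rows(increments=[{"travel": [-0.0027, -0.0024, 0.036], "angular": [0, 0, 0], "grip": -0.2}, {"travel": [0, 0, 0.036], "angular": [0, 0, 0], "grip": -0.2}, {"travel": [0, 0, 0], "angular": [0, 0, 0], "grip": 1}, {"travel": [0, 0, 0], "angular": [0, 0, 0], "grip": 1}, {"travel": [0, 0, 0], "angular": [0, 0, 0], "grip": 1}, {"travel": [0, 0, 0], "angular": [0, 0, 0], "grip": 1}, {"travel": [0, 0, 0], "angular": [0, 0, 0], "grip": 1}], grip_force=40)

```text
clock: 11.85
eef_pos: [0.4536, -0.3572, 0.0429]
tool_rot: [0.0, -0.069, 0.998, -0.0]
wrist_force: [0.3, -0.4, -0.4]
finger_gap: 0.176
finger_force: 43.4
```

```bash
python3 plan.py 452.5 -357 150 184/ 570 -47.8 150 184 / 570 -47.8 60 184
```

```text
now [ 453.6 -357.2   42.9] x-heading -172.12 toolz [ 0.001 -0.001 -1.   ] F [ 0.3 -0.4 -0.4] gap 14.9 t 11.8 q [-0.67  0.49 -0.32  0.77 -0.   -0.8 ]
goal 452.5 -357 150 184: turn 1 x [-0.00013, 0.00012, 0.01079]  travel 3 x [0.0007, 0.0002, -0.0714]
goal  570 -47.8 150 184 : turn 0 x [0.0, 0.0, 0.0]  travel 7 x [-0.0397, 0.0858, 0.0]
goal  570 -47.8 60 184: turn 0 x [0.0, 0.0, 0.0]  travel 2 x [0.0, -0.0, 0.09]
```

Emit:
play_rows(increments=[{"travel": [0, 0, -0.07], "angular": [0, 0, 0], "grip": 1}, {"travel": [0, 0, -0.08], "angular": [0, 0, 0.0108], "grip": 1}, {"travel": [0, 0, -0.08], "angular": [0, 0, 0], "grip": 1}, {"travel": [-0.0397, 0.0858, 0], "angular": [0, 0, 0], "grip": 1}, {"travel": [-0.0397, 0.0858, 0], "angular": [0, 0, 0], "grip": 1}, {"travel": [-0.0397, 0.0858, 0], "angular": [0, 0, 0], "grip": 1}, {"travel": [-0.0397, 0.0858, 0], "angular": [0, 0, 0], "grip": 1}, {"travel": [-0.0397, 0.0858, 0], "angular": [0, 0, 0], "grip": 1}, {"travel": [-0.0397, 0.0858, 0], "angular": [0, 0, 0], "grip": 1}, {"travel": [-0.0397, 0.0858, 0], "angular": [0, 0, 0], "grip": 1}])

```text
clock: 12.85
eef_pos: [0.5714, -0.0458, 0.1578]
tool_rot: [0.0, -0.035, 0.999, -0.0]
wrist_force: [1.2, -0.2, -0.7]
finger_gap: 0.178
finger_force: 43.4
```

Emit:
play_rows(increments=[{"travel": [0, 0, 0], "angular": [0, 0, 0], "grip": 1}, {"travel": [0, 0, 0], "angular": [0, 0, 0], "grip": 1}, {"travel": [0, 0, 0], "angular": [0, 0, 0], "grip": 1}])

```text
clock: 13.15
eef_pos: [0.5704, -0.0483, 0.1573]
tool_rot: [-0.0, -0.035, 0.999, -0.0]
wrist_force: [0.0, -0.4, -1.0]
finger_gap: 0.175
finger_force: 43.4
```

```bash
python3 plan.py 570.2 -47.8 100 184
```

```text
now [570.4 -48.3 157.3] x-heading -176.02 toolz [-0. -0. -1.] F [ 0.  -0.4 -1. ] gap 14.9 t 13.2 q [-0.08  0.38 -0.16  1.03 -0.   -0.15]
goal 570.2 -47.8 100 184: turn 1 x [-6e-05, -8e-05, -7e-05]  travel 2 x [0.0002, 0.0005, 0.0573]
```

Emit:
play_rows(increments=[{"travel": [0, 0.0005, 0.065], "angular": [0, 0, 0], "grip": 1}, {"travel": [0, 0.0005, 0.065], "angular": [0, 0, 0], "grip": 1}, {"travel": [0, 0, 0], "angular": [0, 0, 0], "grip": 1}, {"travel": [0, 0, 0.01], "angular": [0, 0, 0], "grip": 1}, {"travel": [0, 0, 0.006], "angular": [0, 0, 0], "grip": 1}, {"travel": [0, 0, 0], "angular": [0, 0, 0], "grip": 1}, {"travel": [0, 0, 0], "angular": [0, 0, 0], "grip": 1}])

```text
clock: 13.85
eef_pos: [0.5717, -0.0474, 0.0854]
tool_rot: [0.001, -0.035, 0.999, -0.0]
wrist_force: [0.4, 0.2, -1.1]
finger_gap: 0.174
finger_force: 43.4
```

```bash
python3 plan.py 570.2 -47.8 65 184
```

```text
now [571.7 -47.4  85.4] x-heading -176.0 toolz [ 0.002 -0.    -1.   ] F [ 0.4  0.2 -1.1] gap 14.8 t 13.8 q [-0.08  0.44 -0.27  0.86  0.   -0.15]
goal 570.2 -47.8 65 184: turn 1 x [-5e-05, 0.00033, 0.0]  travel 1 x [0.003, -0.0006, 0.0408]
```

Emit:
play_rows(increments=[{"travel": [0.001, -0.0005, 0.006], "angular": [0, 0, 0], "grip": 1}, {"travel": [0, 0, 0.006], "angular": [0, 0, 0], "grip": 1}, {"travel": [0, 0, 0], "angular": [0, 0, 0], "grip": 1}, {"travel": [0, 0, 0], "angular": [0, 0, 0], "grip": 1}])

```text
clock: 14.25
eef_pos: [0.5705, -0.0474, 0.0782]
tool_rot: [0.0, -0.035, 0.999, 0.0]
wrist_force: [0.9, 0.8, -0.7]
finger_gap: 0.178
finger_force: 43.4
```

Emit:
play_rows(increments=[{"travel": [0, 0, 0.008], "angular": [0, 0, 0], "grip": 1}, {"travel": [0, 0, 0.008], "angular": [0, 0, 0], "grip": 1}, {"travel": [0, 0, 0.008], "angular": [0, 0, 0], "grip": 1}, {"travel": [0, 0, 0.007], "angular": [0, 0, 0], "grip": 1}, {"travel": [0, 0, 0], "angular": [0, 0, 0], "grip": 1}, {"travel": [0, 0, 0], "angular": [0, 0, 0], "grip": 1}])

```text
clock: 14.85
eef_pos: [0.5707, -0.0473, 0.0645]
tool_rot: [0.001, -0.035, 0.999, 0.0]
wrist_force: [-1.9, 1.3, 13.1]
finger_gap: 0.173
finger_force: 45.0
```

Emit:
play_rows(increments=[{"travel": [0, 0, 0], "angular": [0, 0, 0], "grip": -0.2}, {"travel": [0, 0, 0], "angular": [0, 0, 0], "grip": -0.2}, {"travel": [0, 0, 0], "angular": [0, 0, 0], "grip": -0.2}, {"travel": [0, 0, -0.09], "angular": [0, 0, 0], "grip": -0.2}, {"travel": [0, 0, -0.09], "angular": [0, 0, 0], "grip": -0.2}, {"travel": [0, 0, -0.09], "angular": [0, 0, 0], "grip": -0.2}, {"travel": [0, 0, -0.01], "angular": [0, 0, 0], "grip": 0.3}])

```text
clock: 15.55
eef_pos: [0.574, -0.0478, 0.2087]
tool_rot: [0.005, -0.035, 0.999, -0.001]
wrist_force: [-0.1, 0.5, 0.2]
finger_gap: 0.442
finger_force: 0.0
```

```bash
python3 - <<'E'
from m import *
a=shot('top'); c=crop(a,138,140,208,255)
g=c.min(2)
for t in (215,228,238):
    print(t); [print(*r) for r in rect((g>t).astype(np.uint8),a,.1098,138,140,6,15,400)]
P=cloud(a); q=P[140:255,138:208].reshape(-1,3)
ex=np.array([np.cos(np.radians(-8.5)),np.sin(np.radians(-8.5))]); ey=np.array([-ex[1],ex[0]])
q=q[(q[:,2]>.097)&(q[:,2]<.125)]; u=q[:,:2]@ex*1000; v=q[:,:2]@ey*1000
o=np.argsort(u); grp=np.split(o,np.where(np.diff(u[o])>18)[0]+1)
for i in grp:
    if len(i)>8: print(len(i),'u',np.median(u[i]).round(1),'v range',v[i].min().round(1),v[i].max().round(1),'mid xy',(ex*np.median(u[i])+ey*(v[i].min()+v[i].max())/2).round(1))
b=shot('side'); P=cloud(b); q=P[150:330,160:290].reshape(-1,3); q=q[(q[:,2]>.097)&(q[:,2]<.125)&(abs(q[:,1]-.3)<.08)&(abs(q[:,0]-.52)<.2)]; u=q[:,:2]@ex*1000; v=q[:,:2]@ey*1000
o=np.argsort(u); grp=np.split(o,np.where(np.diff(u[o])>18)[0]+1)
print('side')
for i in grp:
    if len(i)>8: print(len(i),'u',np.median(u[i]).round(1),'v range',v[i].min().round(1),v[i].max().round(1),'mid xy',(ex*np.median(u[i])+ey*(v[i].min()+v[i].max())/2).round(1))
cv2.imwrite('pics/r.png',np.hstack([cv2.resize(c,(420,600))]))
E
python3 plan.py
```

```text
215
[172.9, 185.1] [547.5, 283.2] [np.float64(45.1), np.float64(105.9)] 79.7
[178.9, 170.2] [584.8, 268.9] [np.float64(39.4), np.float64(97.2)] 69.0
[171.9, 155.0] [623.0, 286.8] [np.float64(8.9), np.float64(67.2)] 81.1
[183.0, 150.2] [635.1, 259.6] [np.float64(33.0), np.float64(91.2)] 70.1
228
[154.6, 244.8] [400.6, 325.2] [np.float64(9.7), np.float64(66.5)] 81.5
[182.8, 237.5] [418.0, 256.7] [np.float64(13.5), np.float64(51.8)] 6.2
[164.4, 199.8] [510.9, 303.5] [np.float64(9.4), np.float64(88.0)] 81.3
[166.7, 176.9] [568.0, 298.8] [np.float64(7.8), np.float64(67.7)] 81.6
[172.0, 155.1] [622.9, 286.7] [np.float64(7.8), np.float64(66.7)] 81.5
238
[168.8, 199.9] [510.5, 292.4] [np.float64(5.0), np.float64(65.4)] 81.8
[166.8, 176.8] [568.2, 298.5] [np.float64(6.6), np.float64(66.6)] 81.1
[171.9, 155.1] [622.9, 286.7] [np.float64(6.9), np.float64(66.1)] 81.5
133 u 352.2 v range 345.2 416.1 mid xy [404.6 324.4]
141 u 463.5 v range 329.2 419.5 mid xy [513.7 301.7]
106 u 516.7 v range 344.5 414.2 mid xy [567.1 298.8]
98 u 572.2 v range 339.8 409.3 mid xy [621.2 285.9]
side
136 u 348.7 v range 346.7 417.6 mid xy [401.3 326.4]
170 u 460.2 v range 330.9 424.1 mid xy [511.  305.3]
130 u 516.4 v range 346.1 416.3 mid xy [567.1 300.7]
132 u 572.1 v range 342.8 413.1 mid xy [621.7 289.3]
now [571.6 -47.6 204.3] x-heading -175.99 toolz [ 0.004 -0.    -1.   ] F [ 0.2  0.2 -1.1] gap 29.3 t 15.7 q [-0.08  0.35 -0.08  1.14 -0.   -0.15]
```

View pics/r.png

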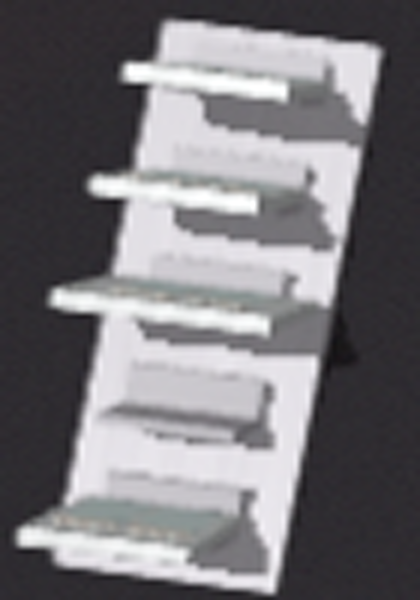

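The close-up shows three 70 mm trays with top edges at crop rows 70, 185 and 535. The 92 mm one is at row 297 and stays. First the far tray, A.

```bash
python3 plan.py 613 288.5 200 81.5 -12.6 / 613 288.5 157 81.5 -12.6 / 630 286 78.6 81.5 -12.6
```

```text
now [571.6 -47.6 204.3] x-heading -175.99 toolz [ 0.004 -0.    -1.   ] F [ 0.2  0.2 -1.1] gap 29.3 t 15.7 q [-0.08  0.35 -0.08  1.14 -0.   -0.15]
goal 613 288.5 200 81.5 -12.6 : turn 13 x [-0.0019, -0.00237, 0.02181]  travel 7 x [0.0967, -0.0027, 0.0007]
goal  613 288.5 157 81.5 -12.6 : turn 0 x [0.0, 0.0, 0.0]  travel 1 x [0.0, -0.0188, 0.0839]
goal  630 286 78.6 81.5 -12.6: turn 0 x [0.0, 0.0, 0.0]  travel 2 x [0.0, -0.0003, 0.0803]
```

Emit:
play_rows(increments=[{"travel": [0, 0, 0], "angular": [-0.0019, -0.00237, 0.02181], "grip": 0.3}, {"travel": [0, 0, 0], "angular": [-0.0019, -0.00237, 0.02181], "grip": 0.3}, {"travel": [0, 0, 0], "angular": [-0.0019, -0.00237, 0.02181], "grip": 0.3}, {"travel": [0, 0, 0], "angular": [-0.0019, -0.00237, 0.02181], "grip": 0.3}, {"travel": [0, 0, 0], "angular": [-0.0019, -0.00237, 0.02181], "grip": 0.3}, {"travel": [0, 0, 0], "angular": [-0.0019, -0.00237, 0.02181], "grip": 0.3}, {"travel": [0, 0, 0], "angular": [-0.0019, -0.00237, 0.02181], "grip": 0.3}, {"travel": [0, 0, 0], "angular": [-0.0019, -0.00237, 0.02181], "grip": 0.3}, {"travel": [0, 0, 0], "angular": [-0.0019, -0.00237, 0.02181], "grip": 0.3}, {"travel": [0, 0, 0], "angular": [-0.0019, -0.00237, 0.02181], "grip": 0.3}])

```text
clock: 16.65
eef_pos: [0.5685, -0.0474, 0.1998]
tool_rot: [0.065, 0.607, 0.79, 0.056]
wrist_force: [-0.4, -0.5, 0.5]
finger_gap: 0.348
finger_force: 0.0
```

Emit:
play_rows(increments=[{"travel": [0, 0, 0], "angular": [-0.0019, -0.00237, 0.02181], "grip": 0.3}, {"travel": [0, 0, 0], "angular": [-0.0019, -0.00237, 0.02181], "grip": 0.3}, {"travel": [0, 0, 0], "angular": [-0.0019, -0.00237, 0.02181], "grip": 0.3}, {"travel": [0.0967, -0.0027, 0.0007], "angular": [0, 0, 0], "grip": 0.3}, {"travel": [0.0967, -0.0027, 0.0007], "angular": [0, 0, 0], "grip": 0.3}, {"travel": [0.0967, -0.0027, 0.0007], "angular": [0, 0, 0], "grip": 0.3}, {"travel": [0.0967, -0.0027, 0.0007], "angular": [0, 0, 0], "grip": 0.3}, {"travel": [0.0967, -0.0027, 0.0007], "angular": [0, 0, 0], "grip": 0.3}, {"travel": [0.0967, -0.0027, 0.0007], "angular": [0, 0, 0], "grip": 0.3}, {"travel": [0.0967, -0.0027, 0.0007], "angular": [0, 0, 0], "grip": 0.3}])

```text
clock: 17.65
eef_pos: [0.6103, 0.2898, 0.1952]
tool_rot: [0.081, 0.753, 0.649, 0.068]
wrist_force: [1.2, 0.1, 0.4]
finger_gap: 0.355
finger_force: 0.0
```

Emit:
play_rows(increments=[{"travel": [0, 0, 0], "angular": [0, 0, 0], "grip": 0.3}, {"travel": [0, 0, 0], "angular": [0, 0, 0], "grip": 0.3}, {"travel": [0, 0, 0], "angular": [0, 0, 0], "grip": 0.3}])

```text
clock: 17.95
eef_pos: [0.6106, 0.2872, 0.1963]
tool_rot: [0.082, 0.753, 0.649, 0.068]
wrist_force: [0.5, 0.3, 0.5]
finger_gap: 0.35
finger_force: 0.0
```

```bash
python3 plan.py 613 288.5 157 81.5 -12.6 / 630 286 78.6 81.5 -12.6
```

```text
now [610.6 287.2 196.3] x-heading 81.46 toolz [ 0.209 -0.034 -0.977] F [0.5 0.3 0.5] gap 29.8 t 17.9 q [ 0.5   0.41 -0.03  0.96 -0.13  2.21]
goal 613 288.5 157 81.5 -12.6 : turn 1 x [-0.00103, 0.00045, -1e-05]  travel 1 x [0.0034, -0.0129, 0.0776]
goal  630 286 78.6 81.5 -12.6: turn 0 x [0.0, 0.0, 0.0]  travel 2 x [0.0, -0.0003, 0.0803]
```

Emit:
play_rows(increments=[{"travel": [0.0034, -0.0129, 0.0776], "angular": [-0.001, 0.0004, 0], "grip": 0.3}, {"travel": [0, 0, 0], "angular": [0, 0, 0], "grip": 0.3}, {"travel": [0, 0, 0.06], "angular": [0, 0, 0], "grip": 0.3}, {"travel": [0, 0, 0.06], "angular": [0, 0, 0], "grip": 0.3}, {"travel": [0, 0, 0.04], "angular": [0, 0, 0], "grip": 0.3}, {"travel": [0, 0, 0], "angular": [0, 0, 0], "grip": 0.3}, {"travel": [0, 0, 0], "angular": [0, 0, 0], "grip": 1}, {"travel": [0, 0, 0], "angular": [0, 0, 0], "grip": 1}, {"travel": [0, 0, 0], "angular": [0, 0, 0], "grip": 1}, {"travel": [0, 0, 0], "angular": [0, 0, 0], "grip": 1}], grip_force=40)

```text
clock: 18.95
eef_pos: [0.632, 0.2879, 0.0824]
tool_rot: [0.084, 0.753, 0.649, 0.074]
wrist_force: [-0.2, -0.0, 2.9]
finger_gap: 0.086
finger_force: 43.7
```

```bash
python3 plan.py 613 288.5 158 81.5 -12.6 / 580 71 158 94
```

```text
now [632.  287.9  82.4] x-heading 81.54 toolz [ 0.22  -0.029 -0.975] F [-0.2 -0.   2.9] gap 7.3 t 18.9 q [ 0.49  0.51 -0.18  0.7  -0.13  2.19]
goal 613 288.5 158 81.5 -12.6 : turn 1 x [0.00069, -0.00058, -3e-05]  travel 2 x [-0.0022, -0.002, -0.0779]
goal  580 71 158 94: turn 3 x [0.01162, 0.00127, -0.01153]  travel 5 x [-0.0859, -0.0192, -0.0]
```

Emit:
play_rows(increments=[{"travel": [0, 0, -0.05], "angular": [0, 0, 0], "grip": 1}, {"travel": [0, 0, -0.08], "angular": [0, 0, 0], "grip": 1}, {"travel": [0, 0, -0.09], "angular": [0, 0, 0], "grip": 1}, {"travel": [0, 0, 0], "angular": [0.01162, 0.00127, -0.01153], "grip": 1}, {"travel": [0, 0, 0], "angular": [0.01162, 0.00127, -0.01153], "grip": 1}, {"travel": [0, 0, 0], "angular": [0.01162, 0.00127, -0.01153], "grip": 1}, {"travel": [0, 0, 0], "angular": [0, 0, 0], "grip": 1}, {"travel": [0, 0, 0], "angular": [0, 0, 0], "grip": 1}])

```text
clock: 19.75
eef_pos: [0.6078, 0.2908, 0.188]
tool_rot: [0.001, 0.682, 0.731, 0.002]
wrist_force: [0.4, 0.5, -0.3]
finger_gap: 0.088
finger_force: 42.9
```

```bash
python3 plan.py 580 71 185 94 / 580 71 120 94
```

```text
now [607.8 290.8 188. ] x-heading 93.93 toolz [ 0.004  0.002 -1.   ] F [ 0.4  0.5 -0.3] gap 7.5 t 19.8 q [ 0.45  0.53  0.18  1.21 -0.    1.95]
goal 580 71 185 94 : turn 1 x [0.00068, -0.00022, -0.0002]  travel 5 x [-0.0869, -0.0172, 0.0012]
goal  580 71 120 94: turn 0 x [0.0, 0.0, 0.0]  travel 2 x [-0.0, -0.0, 0.065]
```

Emit:
play_rows(increments=[{"travel": [-0.0869, -0.0172, 0], "angular": [0.0006, 0, 0], "grip": 1}, {"travel": [-0.0869, -0.0172, 0], "angular": [0, 0, 0], "grip": 1}, {"travel": [-0.0869, -0.0172, 0], "angular": [0, 0, 0], "grip": 1}, {"travel": [-0.0869, -0.0172, 0], "angular": [0, 0, 0], "grip": 1}, {"travel": [-0.0869, -0.0172, 0], "angular": [0, 0, 0], "grip": 1}, {"travel": [0, 0, 0.06], "angular": [0, 0, 0], "grip": 1}, {"travel": [0, 0, 0.06], "angular": [0, 0, 0], "grip": 1}, {"travel": [0, 0, 0], "angular": [0, 0, 0], "grip": 1}, {"travel": [0, 0, 0], "angular": [0, 0, 0], "grip": 1}])

```text
clock: 20.65
eef_pos: [0.5787, 0.0715, 0.1282]
tool_rot: [-0.001, 0.682, 0.732, -0.0]
wrist_force: [-0.9, 0.2, -1.0]
finger_gap: 0.088
finger_force: 42.9
```

```bash
python3 plan.py 580 71 85 94
python3 - <<'E'
from m import *
b=shot('side','s5.png'); P=cloud(b)
uv=proj(b,np.array([[.58,.071,.07],[.454,.062,.048],[.515,.066,.048]])); print(uv.round(0).tolist())
cv2.imwrite('pics/s5c.png',cv2.resize(b['color'][145:265,215:335],(780,600),interpolation=cv2.INTER_CUBIC))
ex=np.array([np.cos(np.radians(4)),np.sin(np.radians(4))]); ey=np.array([-ex[1],ex[0]]); O=np.array([.5207,.0094])
q=P[145:265,215:335].reshape(-1,3); q=q[(q[:,2]>.07)&(q[:,2]<.11)]; d=q[:,:2]-O; u=d@ex*1000; v=d@ey*1000; k=(abs(v-57)<50)&(u>20)&(u<100)
print('tray u med',np.percentile(u[k],[5,25,50,75,95]).round(1),'v',np.percentile(v[k],[1,3,97,99]).round(1),k.sum())
q=P[145:265,215:335].reshape(-1,3); q=q[(q[:,2]>.038)&(q[:,2]<.06)]; d=q[:,:2]-O; u=d@ex*1000; v=d@ey*1000; k=(v>5)&(v<110)&(abs(u)<110)
h=np.histogram(u[k],np.arange(-106,108,4)); print(list(zip(h[1].astype(int).tolist(),h[0].tolist())))
print('v',np.percentile(v[k],[1,3,97,99]).round(1))
E
```

```text
now [578.7  71.5 128.2] x-heading 94.04 toolz [-0.001  0.001 -1.   ] F [-0.9  0.2 -1. ] gap 7.5 t 20.6 q [ 0.12  0.42 -0.18  0.97  0.    1.62]
goal 580 71 85 94: turn 1 x [-0.0002, -0.00021, 0.00011]  travel 1 x [-0.0012, 0.0025, 0.0864]
[[250.0, 213.0], [290.0, 229.0], [271.0, 224.0]]
tray u med [57.3 58.1 58.8 59.5 64.7] v [23.9 24.7 93.1 93.4] 146
[(-106, 0), (-102, 30), (-98, 39), (-94, 26), (-90, 32), (-86, 33), (-82, 35), (-78, 28), (-74, 35), (-70, 12), (-66, 12), (-62, 15), (-58, 47), (-54, 30), (-50, 30), (-46, 32), (-42, 32), (-38, 31), (-34, 33), (-30, 21), (-26, 11), (-22, 13), (-18, 35), (-14, 30), (-10, 35), (-6, 30), (-2, 32), (2, 30), (6, 29), (10, 29), (14, 13), (18, 12), (22, 18), (26, 47), (30, 31), (34, 26), (38, 32), (42, 29), (46, 30), (50, 31), (54, 17), (58, 11), (62, 13), (66, 34), (70, 19), (74, 10), (78, 12), (82, 20), (86, 15), (90, 19), (94, 23), (98, 3), (102, 0)]
v [ 15.7  17.3 101.9 103. ]
```

View pics/s5c.png

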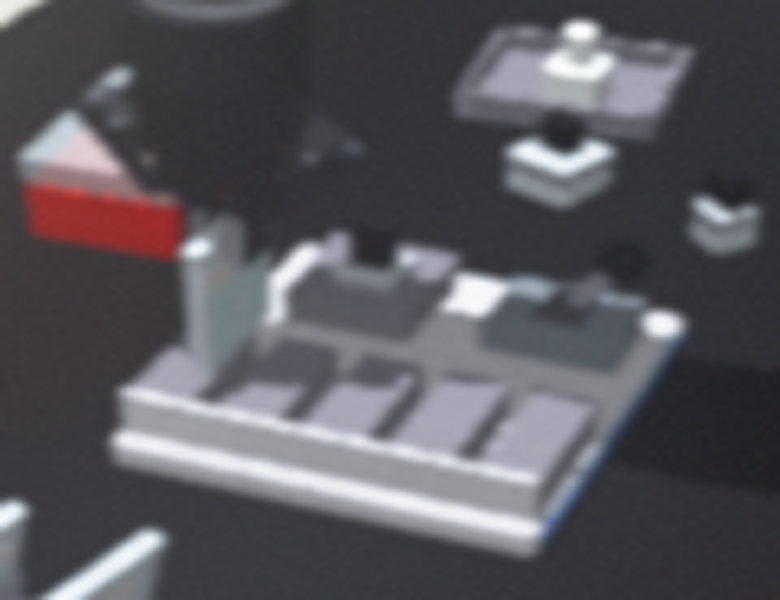

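The side view shows the tray held over the far slot at crop (215,290), with lamp32 seated in the socket at (375,255).

Emit:
play_rows(increments=[{"travel": [0.001, -0.0024, 0.02], "angular": [0, 0, 0], "grip": 1}, {"travel": [0, 0, 0.012], "angular": [0, 0, 0], "grip": 1}, {"travel": [0, 0, 0.01], "angular": [0, 0, 0], "grip": 1}, {"travel": [0, 0, 0.006], "angular": [0, 0, 0], "grip": 1}, {"travel": [0, 0, 0], "angular": [0, 0, 0], "grip": 1}, {"travel": [0, 0, 0], "angular": [0, 0, 0], "grip": 1}])

```text
clock: 21.3
eef_pos: [0.5786, 0.0716, 0.1039]
tool_rot: [-0.001, 0.682, 0.731, 0.0]
wrist_force: [-0.4, -0.1, -1.1]
finger_gap: 0.087
finger_force: 43.0
```

Emit:
play_rows(increments=[{"travel": [0, 0, 0.012], "angular": [0, 0, 0], "grip": 1}, {"travel": [0, 0, 0.012], "angular": [0, 0, 0], "grip": 1}, {"travel": [0, 0, 0.012], "angular": [0, 0, 0], "grip": 1}, {"travel": [0, 0, 0.008], "angular": [0, 0, 0], "grip": 1}, {"travel": [0, 0, 0.005], "angular": [0, 0, 0], "grip": 1}, {"travel": [0, 0, 0], "angular": [0, 0, 0], "grip": 1}, {"travel": [0, 0, 0], "angular": [0, 0, 0], "grip": 1}])

```text
clock: 22.0
eef_pos: [0.5783, 0.0715, 0.0811]
tool_rot: [-0.001, 0.682, 0.731, 0.0]
wrist_force: [-3.6, -0.8, 12.3]
finger_gap: 0.088
finger_force: 44.9
```

Emit:
play_rows(increments=[{"travel": [0, 0, 0], "angular": [0, 0, 0], "grip": 0.4}, {"travel": [0, 0, 0], "angular": [0, 0, 0], "grip": 0.4}, {"travel": [0, 0, 0], "angular": [0, 0, 0], "grip": 0.4}, {"travel": [0, 0, -0.06], "angular": [0, 0, 0], "grip": 0.4}, {"travel": [0, 0, -0.09], "angular": [0, 0, 0], "grip": 0.4}, {"travel": [0, 0, -0.09], "angular": [0, 0, 0], "grip": 0.4}, {"travel": [0, 0, 0], "angular": [0, 0, 0], "grip": 0.3}])

```text
clock: 22.7
eef_pos: [0.5829, 0.072, 0.2059]
tool_rot: [0.003, 0.682, 0.732, 0.005]
wrist_force: [1.4, -0.1, 0.4]
finger_gap: 0.352
finger_force: 0.0
```

```bash
python3 plan.py 559 300.5 195 81.5 -12.6 / 559 300.5 157 81.5 -12.6 / 576 298 78.6 81.5 -12.6
python3 - <<'E'
from m import *
b=shot('side'); P=cloud(b)
ex=np.array([np.cos(np.radians(4)),np.sin(np.radians(4))]); ey=np.array([-ex[1],ex[0]]); O=np.array([.5207,.0094])
q=P[145:265,215:335].reshape(-1,3); q=q[(q[:,2]>.062)&(q[:,2]<.125)]; d=q[:,:2]-O; u=d@ex*1000; v=d@ey*1000; k=(abs(v-57)<50)&(u>40)&(u<90)
print('tray u',np.percentile(u[k],[5,25,50,75,95]).round(1),'v',np.percentile(v[k],[1,99]).round(1),'z',np.percentile(q[k][:,2],[50,95,99]).round(4),k.sum())
E
```

```text
now [582.9  72.  205.9] x-heading 94.03 toolz [ 0.011  0.003 -1.   ] F [ 1.4 -0.1  0.4] gap 29.9 t 22.7 q [ 0.12  0.37 -0.05  1.14  0.    1.62]
goal 559 300.5 195 81.5 -12.6 : turn 3 x [-0.01102, -0.00146, 0.01153]  travel 5 x [0.089, -0.0234, -0.0007]
goal  559 300.5 157 81.5 -12.6 : turn 0 x [0.0, 0.0, 0.0]  travel 1 x [0.0, -0.0166, 0.0742]
goal  576 298 78.6 81.5 -12.6: turn 0 x [0.0, 0.0, 0.0]  travel 2 x [0.0, -0.0003, 0.0803]
tray u [57.3 58.  58.8 60.6 65. ] v [23.2 94.2] z [0.0916 0.1105 0.1118] 210
```

Emit:
play_rows(increments=[{"travel": [0, 0, 0], "angular": [-0.011, -0.0014, 0.0115], "grip": 0.3}, {"travel": [0, 0, 0], "angular": [-0.011, -0.0014, 0.0115], "grip": 0.3}, {"travel": [0, 0, 0], "angular": [-0.011, -0.0014, 0.0115], "grip": 0.3}, {"travel": [0.089, -0.0234, 0], "angular": [0, 0, 0], "grip": 0.3}, {"travel": [0.089, -0.0234, 0], "angular": [0, 0, 0], "grip": 0.3}, {"travel": [0.089, -0.0234, 0], "angular": [0, 0, 0], "grip": 0.3}, {"travel": [0.089, -0.0234, 0], "angular": [0, 0, 0], "grip": 0.3}, {"travel": [0.089, -0.0234, 0], "angular": [0, 0, 0], "grip": 0.3}, {"travel": [0, 0, 0], "angular": [0, 0, 0], "grip": 0.3}, {"travel": [0, 0, 0], "angular": [0, 0, 0], "grip": 0.3}])

```text
clock: 23.75
eef_pos: [0.5534, 0.3004, 0.1846]
tool_rot: [0.079, 0.752, 0.651, 0.065]
wrist_force: [0.2, 0.2, 0.0]
finger_gap: 0.349
finger_force: 0.0
```

```bash
python3 plan.py 559 300.5 157 81.5 -12.6 / 576 298 78.6 81.5 -12.6
```

```text
now [553.4 300.4 184.6] x-heading 81.67 toolz [ 0.201 -0.034 -0.979] F [0.2 0.2 0. ] gap 29.6 t 23.8 q [ 0.57  0.35 -0.15  0.91 -0.14  2.27]
goal 559 300.5 157 81.5 -12.6 : turn 1 x [-0.00236, 0.00068, 0.00064]  travel 1 x [0.0019, -0.0013, 0.0563]
goal  576 298 78.6 81.5 -12.6: turn 0 x [0.0, 0.0, 0.0]  travel 2 x [0.0, -0.0003, 0.0803]
```

Emit:
play_rows(increments=[{"travel": [0.0019, -0.0013, 0.0563], "angular": [-0.0023, 0.0007, 0.0006], "grip": 0.3}, {"travel": [0, 0, 0], "angular": [0, 0, 0], "grip": 0.3}, {"travel": [0, 0, 0.06], "angular": [0, 0, 0], "grip": 0.3}, {"travel": [0, 0, 0.06], "angular": [0, 0, 0], "grip": 0.3}, {"travel": [0, 0, 0.04], "angular": [0, 0, 0], "grip": 0.3}, {"travel": [0, 0, 0], "angular": [0, 0, 0], "grip": 0.3}, {"travel": [0, 0, 0], "angular": [0, 0, 0], "grip": 1}, {"travel": [0, 0, 0], "angular": [0, 0, 0], "grip": 1}, {"travel": [0, 0, 0], "angular": [0, 0, 0], "grip": 1}, {"travel": [0, 0, 0], "angular": [0, 0, 0], "grip": 1}])

```text
clock: 24.75
eef_pos: [0.5779, 0.298, 0.0824]
tool_rot: [0.083, 0.754, 0.648, 0.074]
wrist_force: [-0.0, -1.0, -0.9]
finger_gap: 0.088
finger_force: 43.0
```

Emit:
play_rows(increments=[{"travel": [0, 0, -0.05], "angular": [0, 0, 0], "grip": 1}, {"travel": [0, 0, -0.08], "angular": [0, 0, 0], "grip": 1}, {"travel": [0, 0, -0.09], "angular": [0, 0, 0], "grip": 1}, {"travel": [0, 0, 0], "angular": [0.0117, 0.0013, -0.0115], "grip": 1}, {"travel": [0, 0, 0], "angular": [0.0117, 0.0013, -0.0115], "grip": 1}, {"travel": [0, 0, 0], "angular": [0.0117, 0.0013, -0.0115], "grip": 1}, {"travel": [0, 0, 0], "angular": [0, 0, 0], "grip": 1}, {"travel": [0, 0, 0], "angular": [0, 0, 0], "grip": 1}])

```text
clock: 25.55
eef_pos: [0.5537, 0.301, 0.1882]
tool_rot: [-0.0, 0.684, 0.73, 0.002]
wrist_force: [0.4, -0.3, -0.2]
finger_gap: 0.085
finger_force: 43.0
```

```bash
python3 plan.py 536.5 68.5 187 94 / 536.5 68.5 128 94
```

```text
now [553.7 301.  188.2] x-heading 93.76 toolz [ 0.002  0.003 -1.   ] F [ 0.4 -0.3 -0.2] gap 7.3 t 25.6 q [0.5  0.46 0.05 1.16 0.   2.  ]
goal 536.5 68.5 187 94 : turn 1 x [0.00039, -0.00045, -0.00068]  travel 5 x [-0.0923, -0.0134, 0.0005]
goal  536.5 68.5 128 94: turn 0 x [0.0, 0.0, 0.0]  travel 2 x [-0.0, -0.0, 0.059]
```

Emit:
play_rows(increments=[{"travel": [-0.0923, -0.0134, 0], "angular": [0.0004, -0.0004, -0.0007], "grip": 1}, {"travel": [-0.0923, -0.0134, 0], "angular": [0, 0, 0], "grip": 1}, {"travel": [-0.0923, -0.0134, 0], "angular": [0, 0, 0], "grip": 1}, {"travel": [-0.0923, -0.0134, 0], "angular": [0, 0, 0], "grip": 1}, {"travel": [-0.0923, -0.0134, 0], "angular": [0, 0, 0], "grip": 1}, {"travel": [0, 0, 0.06], "angular": [0, 0, 0], "grip": 1}, {"travel": [0, 0, 0.06], "angular": [0, 0, 0], "grip": 1}, {"travel": [0, 0, 0], "angular": [0, 0, 0], "grip": 1}, {"travel": [0, 0, 0], "angular": [0, 0, 0], "grip": 1}])

```text
clock: 26.45
eef_pos: [0.5352, 0.0688, 0.1285]
tool_rot: [-0.001, 0.681, 0.732, -0.001]
wrist_force: [-0.4, -0.7, -0.6]
finger_gap: 0.086
finger_force: 42.9
```

```bash
cat > tr.py <<'E'
import sys; from m import *
lo,hi,z0,z1=map(float,sys.argv[1:5])
b=shot('side'); P=cloud(b)
ex=np.array([np.cos(np.radians(4)),np.sin(np.radians(4))]); ey=np.array([-ex[1],ex[0]]); O=np.array([.5207,.0094])
q=P[130:265,215:335].reshape(-1,3); q=q[(q[:,2]>z0)&(q[:,2]<z1)]; d=q[:,:2]-O; u=d@ex*1000; v=d@ey*1000; k=(abs(v-57)<50)&(u>lo)&(u<hi)
print('tray u',np.percentile(u[k],[5,25,50,75,95]).round(1),'v',np.percentile(v[k],[1,99]).round(1),'z',np.percentile(q[k][:,2],[50,95,99]).round(4),k.sum())
E
python3 plan.py 536.5 68.5 110 94; python3 tr.py 0 45 .07 .11
```

```text
now [535.2  68.8 128.5] x-heading 94.12 toolz [-0.002  0.    -1.   ] F [-0.4 -0.7 -0.6] gap 7.3 t 26.4 q [ 0.13  0.35 -0.29  0.93  0.    1.63]
goal 536.5 68.5 110 94: turn 1 x [-0.0003, -4e-05, 0.00034]  travel 1 x [-0.0008, 0.0026, 0.0369]
tray u [14.1 14.6 15.1 15.8 20.7] v [26.  96.1] z [0.0896 0.1084 0.1094] 131
```

Emit:
play_rows(increments=[{"travel": [-0.0035, 0.0018, 0.02], "angular": [0, 0, 0], "grip": 1}, {"travel": [0, 0, 0.012], "angular": [0, 0, 0], "grip": 1}, {"travel": [0, 0, 0.01], "angular": [0, 0, 0], "grip": 1}, {"travel": [0, 0, 0.006], "angular": [0, 0, 0], "grip": 1}, {"travel": [0, 0, 0], "angular": [0, 0, 0], "grip": 1}, {"travel": [0, 0, 0], "angular": [0, 0, 0], "grip": 1}])

```text
clock: 27.1
eef_pos: [0.5373, 0.0668, 0.1042]
tool_rot: [-0.001, 0.681, 0.732, -0.0]
wrist_force: [0.0, -0.1, -1.1]
finger_gap: 0.083
finger_force: 43.0
```

Emit:
play_rows(increments=[{"travel": [0, 0, 0.012], "angular": [0, 0, 0], "grip": 1}, {"travel": [0, 0, 0.012], "angular": [0, 0, 0], "grip": 1}, {"travel": [0, 0, 0.012], "angular": [0, 0, 0], "grip": 1}, {"travel": [0, 0, 0.008], "angular": [0, 0, 0], "grip": 1}, {"travel": [0, 0, 0.005], "angular": [0, 0, 0], "grip": 1}, {"travel": [0, 0, 0], "angular": [0, 0, 0], "grip": 1}, {"travel": [0, 0, 0], "angular": [0, 0, 0], "grip": 1}])

```text
clock: 27.8
eef_pos: [0.5371, 0.0666, 0.0806]
tool_rot: [-0.0, 0.681, 0.732, -0.0]
wrist_force: [-2.4, -1.0, 7.8]
finger_gap: 0.091
finger_force: 44.3
```

Emit:
play_rows(increments=[{"travel": [0, 0, 0], "angular": [0, 0, 0], "grip": 0.4}, {"travel": [0, 0, 0], "angular": [0, 0, 0], "grip": 0.4}, {"travel": [0, 0, 0], "angular": [0, 0, 0], "grip": 0.4}, {"travel": [0, 0, -0.06], "angular": [0, 0, 0], "grip": 0.4}, {"travel": [0, 0, -0.09], "angular": [0, 0, 0], "grip": 0.4}, {"travel": [0, 0, -0.09], "angular": [0, 0, 0], "grip": 0.4}, {"travel": [0, 0, 0], "angular": [0, 0, 0], "grip": 0.3}])

```text
clock: 28.5
eef_pos: [0.5417, 0.0673, 0.206]
tool_rot: [0.003, 0.681, 0.732, 0.004]
wrist_force: [1.0, 0.5, 0.6]
finger_gap: 0.351
finger_force: 0.0
```

```bash
python3 plan.py 393 327 200 81.5 -12.6 / 393 327 157 81.5 -12.6 / 410 324.3 78.6 81.5 -12.6; python3 tr.py 0 45 .062 .125
```

```text
now [541.7  67.3 206. ] x-heading 94.11 toolz [ 0.011  0.002 -1.   ] F [1.  0.5 0.6] gap 29.8 t 28.5 q [ 0.12  0.3  -0.15  1.11  0.    1.62]
goal 393 327 200 81.5 -12.6 : turn 3 x [-0.01105, -0.00141, 0.01161]  travel 7 x [0.0671, -0.0521, -0.0099]
goal  393 327 157 81.5 -12.6 : turn 0 x [0.0, 0.0, 0.0]  travel 1 x [0.0, -0.0188, 0.0839]
goal  410 324.3 78.6 81.5 -12.6: turn 0 x [0.0, 0.0, 0.0]  travel 2 x [-0.0002, -0.0003, 0.0803]
tray u [15.5 16.5 17.2 19.  23.3] v [23.  94.1] z [0.0929 0.1107 0.112 ] 204
```

B is seated (same top height and v-range as A). Next is the near tray, C.

Emit:
play_rows(increments=[{"travel": [0, 0, 0], "angular": [-0.011, -0.0014, 0.0116], "grip": 0.3}, {"travel": [0, 0, 0], "angular": [-0.011, -0.0014, 0.0116], "grip": 0.3}, {"travel": [0, 0, 0], "angular": [-0.011, -0.0014, 0.0116], "grip": 0.3}, {"travel": [0.0671, -0.0521, -0.0099], "angular": [0, 0, 0], "grip": 0.3}, {"travel": [0.0671, -0.0521, -0.0099], "angular": [0, 0, 0], "grip": 0.3}, {"travel": [0.0671, -0.0521, -0.0099], "angular": [0, 0, 0], "grip": 0.3}, {"travel": [0.0671, -0.0521, -0.0099], "angular": [0, 0, 0], "grip": 0.3}, {"travel": [0.0671, -0.0521, -0.0099], "angular": [0, 0, 0], "grip": 0.3}, {"travel": [0.0671, -0.0521, -0.0099], "angular": [0, 0, 0], "grip": 0.3}, {"travel": [0.0671, -0.0521, -0.0099], "angular": [0, 0, 0], "grip": 0.3}])

```text
clock: 29.55
eef_pos: [0.3866, 0.327, 0.1937]
tool_rot: [0.08, 0.753, 0.65, 0.065]
wrist_force: [0.1, 0.9, -1.6]
finger_gap: 0.351
finger_force: 0.0
```

Emit:
play_rows(increments=[{"travel": [0, 0, 0], "angular": [0, 0, 0], "grip": 0.3}, {"travel": [0, 0, 0], "angular": [0, 0, 0], "grip": 0.3}, {"travel": [0, 0, 0], "angular": [0, 0, 0], "grip": 0.3}])

```text
clock: 29.85
eef_pos: [0.3882, 0.3252, 0.1943]
tool_rot: [0.08, 0.753, 0.649, 0.065]
wrist_force: [0.6, -1.0, -0.2]
finger_gap: 0.352
finger_force: 0.0
```

```bash
python3 plan.py 393 327 157 81.5 -12.6 / 410 324.3 78.6 81.5 -12.6
```

```text
now [388.2 325.2 194.3] x-heading 81.48 toolz [ 0.202 -0.035 -0.979] F [ 0.6 -1.  -0.2] gap 29.9 t 29.9 q [ 0.81  0.16 -0.39  0.9  -0.17  2.51]
goal 393 327 157 81.5 -12.6 : turn 1 x [-0.00216, 0.00083, 0.00012]  travel 1 x [0.0049, -0.0076, 0.0747]
goal  410 324.3 78.6 81.5 -12.6: turn 0 x [0.0, 0.0, 0.0]  travel 2 x [-0.0002, -0.0003, 0.0803]
```

Emit:
play_rows(increments=[{"travel": [0.0049, -0.0076, 0.0747], "angular": [-0.0021, 0.0008, 0.0001], "grip": 0.3}, {"travel": [0, 0, 0], "angular": [0, 0, 0], "grip": 0.3}, {"travel": [0, 0, 0.06], "angular": [0, 0, 0], "grip": 0.3}, {"travel": [0, 0, 0.06], "angular": [0, 0, 0], "grip": 0.3}, {"travel": [0, 0, 0.04], "angular": [0, 0, 0], "grip": 0.3}, {"travel": [0, 0, 0], "angular": [0, 0, 0], "grip": 0.3}, {"travel": [0, 0, 0], "angular": [0, 0, 0], "grip": 1}, {"travel": [0, 0, 0], "angular": [0, 0, 0], "grip": 1}, {"travel": [0, 0, 0], "angular": [0, 0, 0], "grip": 1}, {"travel": [0, 0, 0], "angular": [0, 0, 0], "grip": 1}])

```text
clock: 30.85
eef_pos: [0.4105, 0.3263, 0.0811]
tool_rot: [0.083, 0.753, 0.649, 0.074]
wrist_force: [-1.3, -0.1, 2.1]
finger_gap: 0.087
finger_force: 43.4
```

Emit:
play_rows(increments=[{"travel": [0, 0, -0.05], "angular": [0, 0, 0], "grip": 1}, {"travel": [0, 0, -0.08], "angular": [0, 0, 0], "grip": 1}, {"travel": [0, 0, -0.09], "angular": [0, 0, 0], "grip": 1}, {"travel": [0, 0, 0], "angular": [0.0117, 0.0013, -0.0115], "grip": 1}, {"travel": [0, 0, 0], "angular": [0.0117, 0.0013, -0.0115], "grip": 1}, {"travel": [0, 0, 0], "angular": [0.0117, 0.0013, -0.0115], "grip": 1}, {"travel": [0, 0, 0], "angular": [0, 0, 0], "grip": 1}, {"travel": [0, 0, 0], "angular": [0, 0, 0], "grip": 1}])

```text
clock: 31.65
eef_pos: [0.3865, 0.3289, 0.1872]
tool_rot: [-0.001, 0.683, 0.731, 0.001]
wrist_force: [-0.4, 0.6, 0.2]
finger_gap: 0.086
finger_force: 42.9
```

```bash
python3 plan.py 496 64.5 187 94
```

```text
now [386.5 328.9 187.2] x-heading 93.9 toolz [ 0.     0.002 -1.   ] F [-0.4  0.6  0.2] gap 7.3 t 31.6 q [ 0.7   0.25 -0.27  1.05  0.    2.21]
goal 496 64.5 187 94: turn 1 x [0.0001, -0.00032, -0.00028]  travel 6 x [-0.0905, 0.0303, 0.0001]
```

Emit:
play_rows(increments=[{"travel": [-0.0905, 0.0303, 0], "angular": [0, 0, 0], "grip": 1}, {"travel": [-0.0905, 0.0303, 0], "angular": [0, 0, 0], "grip": 1}, {"travel": [-0.0905, 0.0303, 0], "angular": [0, 0, 0], "grip": 1}, {"travel": [-0.0905, 0.0303, 0], "angular": [0, 0, 0], "grip": 1}, {"travel": [-0.0905, 0.0303, 0], "angular": [0, 0, 0], "grip": 1}, {"travel": [-0.0905, 0.0303, 0], "angular": [0, 0, 0], "grip": 1}, {"travel": [0, 0, 0.06], "angular": [0, 0, 0], "grip": 1}, {"travel": [0, 0, 0.058], "angular": [0, 0, 0], "grip": 1}, {"travel": [0, 0, 0], "angular": [0, 0, 0], "grip": 1}, {"travel": [0, 0, 0], "angular": [0, 0, 0], "grip": 1}])

```text
clock: 32.65
eef_pos: [0.4948, 0.0651, 0.1277]
tool_rot: [-0.001, 0.682, 0.732, 0.0]
wrist_force: [0.4, 0.0, 0.1]
finger_gap: 0.088
finger_force: 42.8
```

```bash
python3 plan.py 495.2 63.7 110 94; python3 tr.py -45 5 .07 .11
```

```text
now [494.8  65.1 127.7] x-heading 94.04 toolz [-0.002  0.002 -1.   ] F [0.4 0.  0.1] gap 7.5 t 32.6 q [ 0.13  0.29 -0.39  0.9   0.    1.63]
goal 495.2 63.7 110 94: turn 1 x [-0.00026, -0.00031, 0.0001]  travel 1 x [-0.0028, 0.0006, 0.0354]
tray u [-26.5 -25.9 -25.5 -24.9 -20.6] v [27.7 93. ] z [0.0902 0.1085 0.1091] 118
```

Emit:
play_rows(increments=[{"travel": [0.001, 0.0006, 0.02], "angular": [0, 0, 0], "grip": 1}, {"travel": [0, 0, 0.012], "angular": [0, 0, 0], "grip": 1}, {"travel": [0, 0, 0.01], "angular": [0, 0, 0], "grip": 1}, {"travel": [0, 0, 0.006], "angular": [0, 0, 0], "grip": 1}, {"travel": [0, 0, 0], "angular": [0, 0, 0], "grip": 1}, {"travel": [0, 0, 0], "angular": [0, 0, 0], "grip": 1}])

```text
clock: 33.3
eef_pos: [0.4962, 0.0653, 0.1036]
tool_rot: [-0.001, 0.682, 0.731, 0.001]
wrist_force: [0.5, -0.4, -0.6]
finger_gap: 0.082
finger_force: 42.9
```

Emit:
play_rows(increments=[{"travel": [0, 0, 0.012], "angular": [0, 0, 0], "grip": 1}, {"travel": [0, 0, 0.012], "angular": [0, 0, 0], "grip": 1}, {"travel": [0, 0, 0.012], "angular": [0, 0, 0], "grip": 1}, {"travel": [0, 0, 0.008], "angular": [0, 0, 0], "grip": 1}, {"travel": [0, 0, 0.005], "angular": [0, 0, 0], "grip": 1}, {"travel": [0, 0, 0], "angular": [0, 0, 0], "grip": 1}, {"travel": [0, 0, 0], "angular": [0, 0, 0], "grip": 1}])

```text
clock: 34.0
eef_pos: [0.4959, 0.0652, 0.08]
tool_rot: [-0.001, 0.682, 0.731, 0.001]
wrist_force: [-2.2, -0.7, 9.0]
finger_gap: 0.082
finger_force: 44.3
```

Emit:
play_rows(increments=[{"travel": [0, 0, 0], "angular": [0, 0, 0], "grip": 0.4}, {"travel": [0, 0, 0], "angular": [0, 0, 0], "grip": 0.4}, {"travel": [0, 0, 0], "angular": [0, 0, 0], "grip": 0.4}, {"travel": [0, 0, -0.06], "angular": [0, 0, 0], "grip": 0.4}, {"travel": [0, 0, -0.09], "angular": [0, 0, 0], "grip": 0.4}, {"travel": [0, 0, -0.09], "angular": [0, 0, 0], "grip": 0.4}])

```text
clock: 34.6
eef_pos: [0.4954, 0.065, 0.1996]
tool_rot: [-0.002, 0.682, 0.731, -0.0]
wrist_force: [1.1, -0.5, 0.2]
finger_gap: 0.298
finger_force: 0.0
```

Emit:
play_rows(increments=[{"travel": [-0.08, -0.05, 0], "angular": [0, 0, 0], "grip": 1}, {"travel": [-0.08, -0.05, 0], "angular": [0, 0, 0], "grip": 1}, {"travel": [-0.08, -0.05, 0], "angular": [0, 0, 0], "grip": 1}, {"travel": [-0.08, -0.05, 0], "angular": [0, 0, 0], "grip": 1}, {"travel": [-0.08, -0.05, 0], "angular": [0, 0, 0], "grip": 1}, {"travel": [-0.08, -0.01, 0], "angular": [0, 0, 0], "grip": 1}, {"travel": [0, 0, 0], "angular": [0, 0, 0], "grip": 1}, {"travel": [0, 0, 0], "angular": [0, 0, 0], "grip": 1}])

```text
clock: 35.4
eef_pos: [0.3831, -0.184, 0.1984]
tool_rot: [-0.001, 0.683, 0.731, 0.001]
wrist_force: [0.1, 0.4, 0.8]
finger_gap: -0.0
finger_force: 0.0
```

```bash
python3 plan.py; for r in "-45 0" "0 42" "42 90"; do python3 tr.py $r .062 .125; done
python3 - <<'E'
from m import *
a=shot('top'); b=shot('side')
cv2.imwrite('pics/f.png',np.hstack([cv2.resize(a['color'][135:250,225:340],(400,400),interpolation=cv2.INTER_CUBIC),cv2.resize(b['color'][140:255,225:340],(400,400),interpolation=cv2.INTER_CUBIC)]))
O=np.array([.5207,.0094]); ex=np.array([.9976,.0698]); ey=np.array([-.0698,.9976])
for im,sl in((a,np.s_[205:245,290:325]),(b,np.s_[170:225,280:330])):
    P=cloud(im)[sl].reshape(-1,3); c=im['color'][sl].reshape(-1,3).max(1)
    k=(P[:,2]>.085)&(P[:,2]<.12)&(c<90); d=P[k,:2]-O; print('knob u,v,z',(d@ex).mean()*1e3,(d@ey).mean()*1e3,P[k,2].mean()*1e3,'max',P[k,2].max()*1e3,'xy',P[k,:2].mean(0)*1e3,k.sum())
P=cloud(a)[168:190,295:316].reshape(-1,3); q=P[P[:,2]>.066]; print('lamp bar top',np.nanmedian(q,0)*1e3)
E
```

```text
now [ 383.1 -184.   198.4] x-heading 93.87 toolz [-0.001  0.003 -1.   ] F [0.1 0.4 0.8] gap -0.0 t 35.4 q [-0.45  0.11 -0.42  1.04  0.    1.05]
tray u [-25.4 -24.6 -23.9 -21.2 -17.7] v [21.9 92.9] z [0.0928 0.111  0.1121] 194
tray u [15.5 16.5 17.2 18.7 23.6] v [23.6 94.3] z [0.0922 0.1109 0.1121] 201
tray u [57.2 58.1 58.8 60.7 64.9] v [23.1 93.9] z [0.0913 0.1104 0.1115] 216
knob u,v,z -82.43090162043966 -59.38630448282711 99.54189401745036 max 106.73774853584679 xy [442.61817136 -55.59239788] 74
knob u,v,z -83.21476072979603 -53.45473177007888 96.01775673797312 max 104.10260501777476 xy [441.42226278 -49.73023038] 57
lamp bar top [568.05230123 -47.86471657  79.17277955]
```

View pics/f.png

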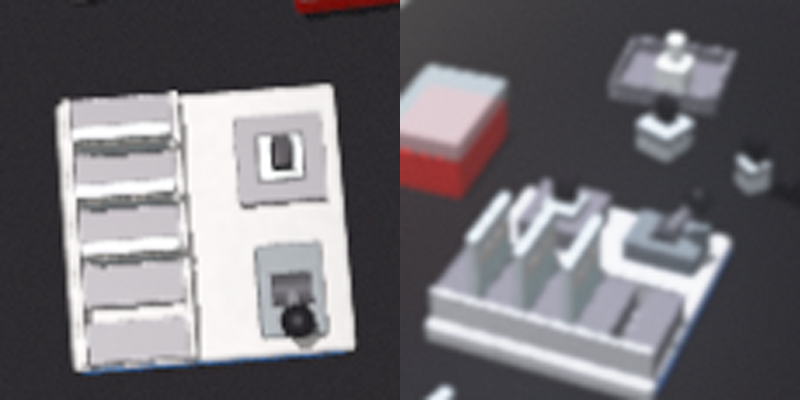

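The check picture shows three trays standing in the slots, the lamp in its socket, and the lever knob at left-half (298,322), still off. Now the lever.

```bash
python3 plan.py 402 -57 190 94 / 402 -57 91 94 / 464 -52.7 91 94
```

```text
now [ 383.6 -182.3  198.4] x-heading 94.15 toolz [-0.001  0.003 -1.   ] F [ 0.6 -0.2 -0.9] gap 0.3 t 35.6 q [-0.45  0.11 -0.42  1.04  0.    1.05]
goal 402 -57 190 94 : turn 1 x [-0.00012, -0.00045, 0.00041]  travel 3 x [0.0825, 0.0181, 0.0056]
goal  402 -57 91 94 : turn 0 x [0.0, 0.0, 0.0]  travel 3 x [-0.0, -0.0, 0.066]
goal  464 -52.7 91 94: turn 0 x [0.0, 0.0, 0.0]  travel 2 x [-0.0, 0.0621, 0.0]
```

Emit:
play_rows(increments=[{"travel": [0.0825, 0.0181, 0.0056], "angular": [0, 0, 0], "grip": 1}, {"travel": [0.0825, 0.0181, 0.0056], "angular": [0, 0, 0], "grip": 1}, {"travel": [0.0825, 0.0181, 0.0056], "angular": [0, 0, 0], "grip": 1}, {"travel": [0, 0, 0], "angular": [0, 0, 0], "grip": 1}, {"travel": [0, 0, 0.066], "angular": [0, 0, 0], "grip": 1}, {"travel": [0, 0, 0.066], "angular": [0, 0, 0], "grip": 1}, {"travel": [0, 0, 0.066], "angular": [0, 0, 0], "grip": 1}, {"travel": [0, 0, 0], "angular": [0, 0, 0], "grip": 1}, {"travel": [0, 0, 0], "angular": [0, 0, 0], "grip": 1}])

```text
clock: 36.55
eef_pos: [0.4013, -0.0578, 0.0916]
tool_rot: [-0.002, 0.682, 0.732, 0.0]
wrist_force: [0.1, 0.2, 0.9]
finger_gap: -0.002
finger_force: 0.0
```

Emit:
play_rows(increments=[{"travel": [0, 0.018, 0], "angular": [0, 0, 0], "grip": 1}, {"travel": [0, 0.018, 0], "angular": [0, 0, 0], "grip": 1}, {"travel": [0, 0.018, 0], "angular": [0, 0, 0], "grip": 1}, {"travel": [0, 0.018, 0], "angular": [0, 0, 0], "grip": 1}, {"travel": [0, 0.018, 0], "angular": [0, 0, 0], "grip": 1}, {"travel": [0, 0.018, 0], "angular": [0, 0, 0], "grip": 1}, {"travel": [0, 0, 0], "angular": [0, 0, 0], "grip": 1}, {"travel": [0, 0, 0], "angular": [0, 0, 0], "grip": 1}])

```text
clock: 37.35
eef_pos: [0.4587, -0.0543, 0.0939]
tool_rot: [0.001, 0.682, 0.731, 0.002]
wrist_force: [0.1, 0.0, -0.5]
finger_gap: 0.002
finger_force: 0.0
```

Emit:
play_rows(increments=[{"travel": [0, 0.01, 0], "angular": [0, 0, 0], "grip": 1}, {"travel": [0, 0.01, 0], "angular": [0, 0, 0], "grip": 1}, {"travel": [0, 0, 0], "angular": [0, 0, 0], "grip": 1}])

```text
clock: 37.65
eef_pos: [0.4667, -0.0533, 0.0911]
tool_rot: [-0.001, 0.682, 0.732, 0.001]
wrist_force: [0.5, 0.6, -0.1]
finger_gap: -0.0
finger_force: 0.0
```

Emit:
play_rows(increments=[{"travel": [0, 0.008, 0], "angular": [0, 0, 0], "grip": 1}, {"travel": [0, 0, 0], "angular": [0, 0, 0], "grip": 1}, {"travel": [0, 0, 0], "angular": [0, 0, 0], "grip": 1}])

```text
clock: 37.95
eef_pos: [0.4696, -0.053, 0.0911]
tool_rot: [-0.001, 0.682, 0.731, 0.001]
wrist_force: [-0.2, 0.2, -0.4]
finger_gap: 0.004
finger_force: 0.0
```

Emit:
play_rows(increments=[{"travel": [0, 0.008, 0], "angular": [0, 0, 0], "grip": 1}, {"travel": [0, 0, 0], "angular": [0, 0, 0], "grip": 1}, {"travel": [0, 0, 0], "angular": [0, 0, 0], "grip": 1}])

```text
clock: 38.25
eef_pos: [0.4736, -0.0528, 0.0914]
tool_rot: [-0.001, 0.682, 0.731, 0.001]
wrist_force: [-0.5, 0.7, 0.2]
finger_gap: 0.003
finger_force: 0.2
```

```bash
cat > k.py <<'E'
from m import *
O=np.array([.5207,.0094]); ex=np.array([.9976,.0698]); ey=np.array([-.0698,.9976])
b=shot('side'); sl=np.s_[165:225,270:330]
P=cloud(b)[sl].reshape(-1,3); c=b['color'][sl].reshape(-1,3).max(1); d=P[:,:2]-O; u=d@ex*1e3; v=d@ey*1e3; z=P[:,2]*1e3
k=(abs(v+58)<16)&(u>-110)&(u<0)&(z>60)&(z<125)
h=np.histogram2d(z[k],u[k],[np.arange(60,126,8),np.arange(-110,1,10)]); print(h[0].astype(int)[::-1])
cv2.imwrite('pics/k.png',cv2.resize(b['color'][140:255,225:340],(500,500),interpolation=cv2.INTER_CUBIC))
E
python3 k.py
```

```text
[[ 0  0  0  0  4  8  8  2  0  0  0]
 [ 0  0  0  0  4 11  3  1  0  0  0]
 [ 0  0  0  0  3  7  8  9  8  0  0]
 [ 0  0  0  0  1  3  6 10  7  3  0]
 [ 0  0  0  0  0  1  1  7  4  0  0]
 [ 0  0  0  0  0  0  3  5  1  0  0]
 [ 0  0  0  0  0  0  5  2  0  0  0]
 [ 0  0  0  0  0  1  9  0  0  0  0]]
```

Emit:
play_rows(increments=[{"travel": [0, 0.008, 0], "angular": [0, 0, 0], "grip": 1}, {"travel": [0, 0, 0], "angular": [0, 0, 0], "grip": 1}, {"travel": [0, 0, 0], "angular": [0, 0, 0], "grip": 1}])

```text
clock: 38.6
eef_pos: [0.4744, -0.0527, 0.091]
tool_rot: [-0.003, 0.682, 0.731, -0.002]
wrist_force: [-6.8, -0.3, 4.5]
finger_gap: 0.003
finger_force: 4.2
```

Emit:
play_rows(increments=[{"travel": [0, 0.006, 0], "angular": [0, 0, 0], "grip": 1}, {"travel": [0, 0, 0], "angular": [0, 0, 0], "grip": 1}, {"travel": [0, 0, 0], "angular": [0, 0, 0], "grip": 1}])

```text
clock: 38.9
eef_pos: [0.4747, -0.0526, 0.0908]
tool_rot: [-0.004, 0.682, 0.731, -0.003]
wrist_force: [-11.4, -1.4, 9.9]
finger_gap: 0.001
finger_force: 7.7
```

```bash
python3 k.py
```

```text
[[ 0  0  0  0  4  7  7  2  0  0  0]
 [ 0  0  0  0  7  7  9  2  0  0  0]
 [ 0  0  0  0  5  8  5  8  8  0  0]
 [ 0  0  0  0  0  5  5 11  6  3  0]
 [ 0  0  0  0  0  0  0  7  5  1  0]
 [ 0  0  0  0  0  0  0  7  1  0  0]
 [ 0  0  0  0  0  0  5  2  0  0  0]
 [ 0  0  0  0  0  1  9  0  0  0  0]]
```

At the stop: force is rising while the finger no longer advances. Back off, lift clear and check.

Emit:
play_rows(increments=[{"travel": [0, -0.03, 0], "angular": [0, 0, 0], "grip": 1}, {"travel": [0, -0.06, 0], "angular": [0, 0, 0], "grip": 1}, {"travel": [0, -0.06, 0], "angular": [0, 0, 0], "grip": 1}, {"travel": [0, 0, -0.08], "angular": [0, 0, 0], "grip": 1}, {"travel": [0, 0, -0.08], "angular": [0, 0, 0], "grip": 1}, {"travel": [-0.08, 0, 0], "angular": [0, 0, 0], "grip": 1}, {"travel": [-0.08, 0, 0], "angular": [0, 0, 0], "grip": 1}, {"travel": [-0.08, 0, 0], "angular": [0, 0, 0], "grip": 1}, {"travel": [0, 0, 0], "angular": [0, 0, 0], "grip": 1}, {"travel": [0, 0, 0], "angular": [0, 0, 0], "grip": 1}])

```text
clock: 39.95
eef_pos: [0.4143, -0.178, 0.1712]
tool_rot: [-0.001, 0.683, 0.731, 0.001]
wrist_force: [-0.2, 0.7, -0.3]
finger_gap: 0.004
finger_force: 0.0
```

```bash
python3 k.py; for r in "-45 0" "0 42" "42 90"; do python3 tr.py $r .062 .125; done; python3 - <<'E'
from m import *
a=shot('top'); b=shot('side'); cv2.imwrite('pics/end.png',np.hstack([cv2.resize(a['color'][90:260,130:470],(480,240)),cv2.resize(b['color'][120:330,150:370],(300,240))]))
E
```

```text
[[ 0  0  0  0  0  0  0  0  0  0  0]
 [ 0  0  0  0  0  0  0  0  0  0  0]
 [ 0  0  0  0  0  0  0  8  6  0  0]
 [ 0  0  0  0  0  0  2 12 10  2  0]
 [ 0  0  0  0  0  0  1  8  3  2  0]
 [ 0  0  0  0  0  0  2  4  1  0  0]
 [ 0  0  0  0  0  0  6  3  0  0  0]
 [ 0  0  0  0  0  1  6  0  0  0  0]]
tray u [-25.4 -24.5 -23.9 -21.6 -17.8] v [23.5 93.3] z [0.0929 0.1111 0.1117] 197
tray u [15.8 16.5 17.2 18.7 22.8] v [22.9 94.2] z [0.0925 0.1107 0.1115] 205
tray u [57.2 58.1 58.9 60.1 65.2] v [23.1 93.5] z [0.0919 0.111  0.1119] 210
```

View pics/end.png

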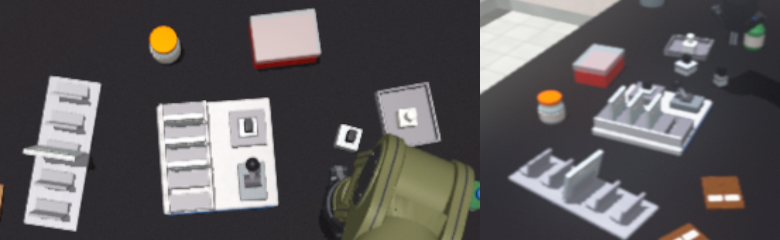

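The picture shows the wide tray still in the rack, three trays in the magazine, the lamp in the socket and the plug in the parts tray. The lever is over to on, with its knob at (253,163).

```bash
python3 -c "
from plant import robot; print(robot.sign_off())"
```

```text
the job is handed in; nothing more can be done
None
```

I handed the job in at about 40 s: the blanking plug is in the parts tray, lamp32 is fully home, all three 70 mm trays are in the magazine, the wide tray is still in the rack, and the lever was pushed to its stop at on. The sign-off gave no verdict.

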